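# Load the drying slide and bar it shut

### The arm

A 6-joint arm with a two-finger parallel gripper is mounted at the origin on the work surface. World frame = base frame: x ahead of the robot, y to its left, z up, the work surface at z = 0. Lengths are in m, angles in rad, forces in N, time in s.
With the tool pointing down it reaches from about 0.35 to 0.775 m from the base axis. Payload 5.5 kg.
Tool frame: the origin (TCP) lies where the fingers leave the gripper's body, on its centre line; the fingertips stand 73 mm ahead of it and the grasp point (between the pads) lies 54 mm ahead of it; z points along the fingers, y is the direction in which the jaws open and shut (so a half turn about z gives the same grasp; the last joint's range is limited). The gripper opens to 85 mm and grips with 20 to 120 N. Pads are 22 mm wide; open, the fingers measure 114 mm over their backs; the gripper's body (76 mm by 85 mm) begins 54 mm behind the grasp point. The pads swing forward as they close: fully open they stand 13 mm farther back than shut.
Start: joints at [1.002, 0.313, 0.046, 1.304, 0, 1.431], TCP at [0.239, 0.523, 0.304] pointing down, gripper open.
Joint ranges: [-2.76, 2.76], [-0.86, 1.69], [-1.03, 1.26], [-2.2, 2.34], [-1.47, 1.5], [-3.14, 3.14]. Speed limits (rad/s): [2.57, 2.57, 3.14, 3.14, 3.14, 3.14].

### API

Orientations are given as a unit quaternion [w, x, y, z].
In Python, from workcell import env, read_camera, job, cut_out gives the robot as it stands.
- The arm moves only by the tool servo_tool, never from a script. Its argument "deltas" is a list of rows, each an object of numbers: "dx", "dy", "dz": the shift along the world's x, y, z in mm; "rx", "ry", "rz": the turn, a rotation vector about the world's x, y, z in rad; "fingers": the closure, from -1 (fully open) to 1 (shut). A call has 1 to 8 rows; each row shifts and turns the commanded pose from where the row before left it; what a row does not reach is not made up. A row lasts 1/10 s, in which the tool goes at most 50 mm and 8.59 degrees, less where a joint would pass 70% of its speed; a pose out of reach is approached as far as the arm can. A call is refused whole if a number of a shift passes 50 or a number of a turn 0.15, either way. A call with a gripper value outside its range is refused whole. The fingers move at their own pace and stop on an object; "newtons" is the grip in N (left out, the last holds). Time passes only in rows, so rows that do not move let the fingers close. It gives the time, the measured TCP pose, the force and the opening at its end, in the units of the state.
- env.get_state(): the state, without advancing time (a new reading comes with each control period).
- read_camera(name): name is "side" or "top"; returns a dict with "img" (384x512x3 uint8, red, green, blue), "intrinsics" (3x3 intrinsics, pixels), "extrinsics" (4x4, takes a point from camera to world coordinates). Camera axes: x right, y down, z forward; pixel columns grow to the right and rows downward; lengths in m; the calibration is good to about 2 mm. A picture is of the moment at which its call begins. There is no depth.
- job.hand_in(): hands the job in, once; it reports no verdict.
Trained networks look in the newest picture that a camera, given by its name, has taken for a name from the list of things; names that differ only in an ending like _2 or _b are one class to them, and where a whole thing is asked for, a point or a joint stands for the part that bears it (a point fixed in the world has none). Each returns a list of dicts, best first, with "confidence" (0 to 1); they miss things now and then, are a little off and sometimes report something else, mostly with a low value. They report only what shows in the picture. A call takes as long as a camera call. They do not tell look-alikes from the thing itself.
- cut_out(target, camera): "region" (384x512 bool, what is visible of it) and "extent" ([left, top, right, bottom] in pixels, round what is visible of it).
The state is a dict: "clock": time; "joint_pos": joint angles; "qvel": joint speeds; "tau": joint torques, N m; "tcp_pos": TCP position; "orientation": TCP orientation; "wrist_force": force on the tool from outside, world axes, zero at the start; "ft_torque": the same for the moment, N m; "finger_gap": finger opening in m.
Only numpy, scipy, OpenCV 4.12 (cv2) and the standard library are available. Lean on these libraries where they do the work, as an engineer would, in place of code of your own. Each camera call takes 0.05 s, during which the arm holds its last target. There are 200 camera calls.

### The job

First lift the wooden locking bar straight up and level out of its two U brackets and lay it along the middle of the blue felt strip. Then seat every table decoration flat and square in a pocket of its own in the tray, while the tray is still in the loading bay, and push the loaded tray along its centre line fully home against the rubber end stop. Last, put the bar back down in both brackets, roughly centred, behind the tray; let go of everything and leave the jars, glue gun, brush, saucer and pinecone alone.

Things in the scene. Friction and masses are not known exactly. Their poses are not given: they have to be found in the camera images.
- slide: Fixed drying slide: plywood bed 170 mm wide (x), 390 mm long (y), 22 mm high, with a slot 16 mm wide all along its centre line x=0. Origin on the table under the bed's centre, midway between the two U brackets; z up; +y is the way the tray is pushed home. Loading bay: y from -195 to -45 mm. A grey fan box 100 mm high begins at y=+235 mm.
- bracket_a (a point): Middle of the floor of the U bracket at slide x=-93, y=0 mm, 30 mm above the table. The bracket is 14 mm long (x); its yellow cheeks, 6 mm thick, rise to 66 mm above the table; the gap between them is 24 mm (y), open at the top.
- bracket_b (a point): The same for the bracket at slide x=+93 mm.
- stop (a point): Face of the black rubber end stop at slide x=0, y=+189 mm, 30 mm above the table; the stop is 10 mm thick, its top 38 mm above the table. The tray's front edge rests on it when fully home (tray origin at slide y=+125 mm).
- tray: Loose tray, light wood with red rims, 160 (x) by 128 mm (y), 0.35 to 0.6 kg. Origin: centre of its underside, on the bed 22 mm above the table; floor 8 mm thick, rims and cross walls 8 mm wide, 8 mm high above it. A keel under its centre (14 wide, 30 long) runs in the slot with 1 mm play: pushed well off-centre, the tray twists and usually jams. Starts near slide y=-109 mm.
- post (a point): Middle of the rear (-y) face of the tray's black push post, at tray x=0, y=-76 mm, 28 mm above the tray's underside. The post is 28 mm wide (x), 12 mm thick, its top 48 mm above the tray's underside. Pushing the tray takes about 2 to 7 N.
- pocket0 (a point): Centre of the floor of the tray's pocket (68 mm along x, 52 mm along y, 8 mm deep) at x=-38, y=-30 mm; axes as the tray's.
- pocket1 (a point): Centre of the floor of the tray's pocket (68 mm along x, 52 mm along y, 8 mm deep) at x=+38, y=-30 mm; axes as the tray's.
- pocket2 (a point): Centre of the floor of the tray's pocket (68 mm along x, 52 mm along y, 8 mm deep) at x=-38, y=+30 mm; axes as the tray's.
- pocket3 (a point): Centre of the floor of the tray's pocket (68 mm along x, 52 mm along y, 8 mm deep) at x=+38, y=+30 mm; axes as the tray's.
- bar: Locking bar of dark wood with brass ends, 220 mm long (x), 20 mm wide (y), 24 mm high, about 0.16 kg. Origin at the centre of its underside. At the start it lies in both U brackets across the tray's way, its underside 30 mm above the table; grip it across its 20 mm width at its middle.
- bar_end_a (a point): Underside of the bar's end at x=-110 mm.
- bar_end_b (a point): Underside of the bar's end at x=+110 mm.
- felt: Blue felt strip fixed on the table, 70 mm (x) by 250 mm (y), 3 mm thick; origin at the centre of its underside. The bar is laid along its y axis.
- deco1: Table decoration (two to four of the four are present): brown base plate 64 mm (x) by 48 mm (y), 10 mm thick, with an upright green block on its centre, 40 mm (x) by 18 mm (y), 10 to 44 mm above the underside; about 90 g. Origin at the centre of the underside. Grip the block across its 18 mm (along y). It fits any pocket, long side along the tray's x, either way round, with 2 mm play all round.
- deco2: Table decoration (two to four of the four are present): brown base plate 64 mm (x) by 48 mm (y), 10 mm thick, with an upright green block on its centre, 40 mm (x) by 18 mm (y), 10 to 44 mm above the underside; about 90 g. Origin at the centre of the underside. Grip the block across its 18 mm (along y). It fits any pocket, long side along the tray's x, either way round, with 2 mm play all round.
- deco3: Table decoration (two to four of the four are present): brown base plate 64 mm (x) by 48 mm (y), 10 mm thick, with an upright green block on its centre, 40 mm (x) by 18 mm (y), 10 to 44 mm above the underside; about 90 g. Origin at the centre of the underside. Grip the block across its 18 mm (along y). It fits any pocket, long side along the tray's x, either way round, with 2 mm play all round.
- deco4: Table decoration (two to four of the four are present): brown base plate 64 mm (x) by 48 mm (y), 10 mm thick, with an upright green block on its centre, 40 mm (x) by 18 mm (y), 10 to 44 mm above the underside; about 90 g. Origin at the centre of the underside. Grip the block across its 18 mm (along y). It fits any pocket, long side along the tray's x, either way round, with 2 mm play all round.
- bead_jar: Bystander, loose, not to be disturbed: amber glass jar with aluminium cap, 64 mm across, 90 mm high; origin at the centre of its underside.
- glitter_jar: Bystander, loose, not to be disturbed: clear glass jar with brass cap, 60 mm across, 80 mm high; origin at the centre of its underside.
- glue_gun: Bystander, loose, not to be disturbed: green glue gun lying on its side, 150 mm long, 32 mm high; origin at the centre of its underside.
- brush: Bystander, loose, not to be disturbed: brush lying on the table; origin at the centre of its underside.
- saucer: Bystander, loose, not to be disturbed: white saucer 100 mm across; origin at the centre of its underside.
- pinecone: Bystander, loose, not to be disturbed: brown pinecone, 60 mm across, 66 mm high; origin at the centre of its underside.
Mind the look-alikes: they are no part of the job. Of the things like the bar, leave any that is pink; of the rest the smaller one is meant.

How it is judged:
By the outcome, as a careful person would: the job done as asked, in the order asked, and still so for the second after the job is handed in, with the robot touching nothing.
Of deco1, deco2, deco3, deco4 only 2 to 4 are there at a start; the rules pass over those that are not, and their reading is None.
At some moment in a run one of deco1, deco2, deco3, deco4 may be knocked a few centimetres aside while the robot is not near it.
It also fails if it takes over 210 s, if anything falls off the work surface, if the arm or the gripper's body presses on something with over 40 N, if the wrist force passes 120 N, or if a joint passes its speed limit or range.

## Working session

There is one attempt and no reset: what is moved stays moved. The work goes in short steps, Python scripts to look and compute and a tool call to move; the robot and the scene stay as the last step left them, time stands still between calls to the robot, and variables do not carry over. Pictures are saved under pics/ and viewed, about 12 in all and at most 16, crops included, and the job is handed in when it is done.

Besides the shell and the picture viewer there is one more tool, called after "Emit:" as name([rows], argument=value, ...), one row to a line, values as JSON. servo_tool: Moves the arm, as the interface text tells. Its arguments: {"type":"object","properties":{"deltas":{"type":"array"},"newtons":{"type":"number"}},"required":["deltas"]}

```bash
mkdir -p pics; ls
cat > h.py <<'E'
import numpy as np, cv2
from workcell import env, read_camera, job, cut_out
def shot(cam,fn=None):
    r=read_camera(cam)
    if fn: cv2.imwrite('pics/'+fn,r['img'][:,:,::-1])
    return r
def px2w(r,uv,z):
    K=np.array(r['intrinsics']);E=np.array(r['extrinsics'])
    d=E[:3,:3]@np.linalg.solve(K,[uv[0],uv[1],1.]);o=E[:3,3]
    return o+d*(z-o[2])/d[2]
def w2px(r,p):
    K=np.array(r['intrinsics']);E=np.array(r['extrinsics'])
    c=K@(E[:3,:3].T@(np.array(p)-E[:3,3]));return c[:2]/c[2]
E
python3 - <<'E'
from h import *
a=shot('top','t0.png');b=shot('side','s0.png')
for r in(a,b):print(np.round(r['extrinsics'],3).tolist(),np.round(r['intrinsics'],1).tolist())
for n in['slide','tray','bar','felt','deco1','post','stop','bead_jar','glitter_jar','glue_gun','brush','saucer','pinecone']:
  for c,r in(('top',a),('side',b)):
    for d in cut_out(n,c)[:6]:
        ys,xs=np.nonzero(d['region']);print(n,c,round(d['confidence'],2),d['extent'],[round(xs.mean(),1),round(ys.mean(),1)])
print(env.get_state())
E
```

```text
pics
[[0.02, -0.995, 0.098, 0.366], [-1.0, -0.019, 0.012, -0.013], [-0.01, -0.099, -0.995, 1.17], [0.0, 0.0, 0.0, 1.0]] [[370.8, 0.0, 253.2], [0.0, 370.8, 191.7], [0.0, 0.0, 1.0]]
[[0.9, -0.223, 0.374, 0.031], [-0.435, -0.471, 0.767, -0.938], [0.005, -0.854, -0.521, 0.704], [0.0, 0.0, 0.0, 1.0]] [[358.4, 0.0, 257.1], [0.0, 358.4, 190.2], [0.0, 0.0, 1.0]]
slide top 0.68 [107.7, 116.4, 276.0, 185.4] [np.float64(170.4), np.float64(150.6)]
slide side 0.91 [220.4, 130.2, 316.2, 211.7] [np.float64(256.3), np.float64(165.0)]
tray top 0.88 [228.1, 125.7, 275.5, 178.1] [np.float64(250.4), np.float64(151.9)]
tray top 0.48 [198.8, 198.6, 281.0, 224.8] [np.float64(238.7), np.float64(207.6)]
tray side 0.89 [257.5, 173.4, 316.5, 207.4] [np.float64(284.7), np.float64(190.5)]
tray side 0.55 [330.0, 237.7, 355.9, 259.7] [np.float64(343.0), np.float64(248.1)]
tray side 0.41 [241.7, 165.9, 295.4, 184.7] [np.float64(270.1), np.float64(173.7)]
bar top 0.86 [209.5, 112.7, 221.7, 186.1] [np.float64(213.5), np.float64(148.3)]
bar top 0.62 [106.1, 262.0, 170.4, 309.8] [np.float64(137.5), np.float64(284.9)]
b
[... 2910 characters left out ...]
oat64(148.1)]
{'clock': 1.4, 'joint_pos': array([1.00239940e+00, 3.13214644e-01, 4.60964748e-02, 1.30362394e+00,
       5.27898712e-06, 1.43120089e+00]), 'qvel': array([2.45705118e-04, 3.71206333e-04, 7.24082242e-04, 1.31906313e-03,
       4.77604387e-05, 1.50477203e-03]), 'tau': array([-2.28471612e-05, -4.80456555e+01,  2.98809886e+01,  3.04202622e-04,
       -1.68285424e-04, -5.12093621e-06]), 'tcp_pos': array([0.23909289, 0.52296092, 0.3039134 ]), 'orientation': array([6.92129962e-06, 2.12761935e-01, 9.77104067e-01, 2.63426073e-05]), 'wrist_force': array([-0.71539095, -0.05927482, -0.21378427]), 'ft_torque': array([-0.01215667, -0.03645308, -0.00438358]), 'finger_gap': 0.0852068387299227}
```

Run:
```python
import cv2
a=cv2.imread('pics/t0.png')
cv2.imwrite('pics/t0c.png',cv2.resize(a[70:340,60:460],(800,540),interpolation=cv2.INTER_CUBIC))
a=cv2.imread('pics/s0.png')
cv2.imwrite('pics/s0c.png',cv2.resize(a[110:350,120:420],(750,600),interpolation=cv2.INTER_CUBIC))
```

```text
(no output)
```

View pics/t0c.png

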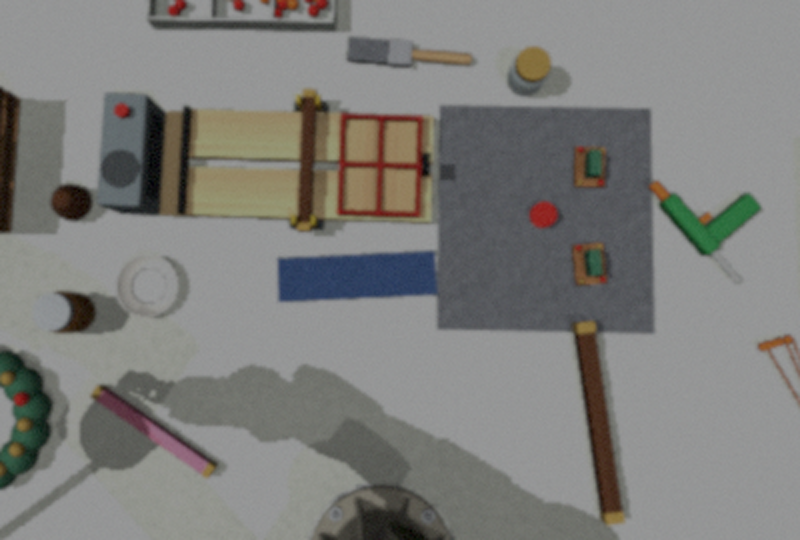

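View pics/s0c.png

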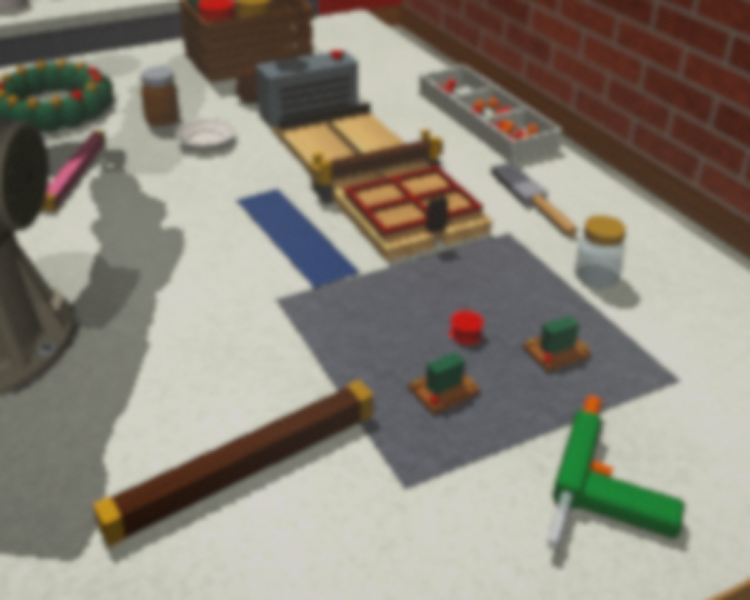

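Bar look-alikes (top view): dark bar lying in the brackets at (213,148); pink bar at (137,285), excluded; bigger dark bar at (358,281), excluded. I choose the one in the brackets. There are two decorations, at about (354,153) and (354,201), and an empty tray at (250,152).

```bash
cat >> h.py <<'E'
from scipy.optimize import minimize
S=4
COL={'green':((65,70,20),(95,255,140)),'red':((0,0,0),),'blue':((105,100,40),(125,255,255)),'brown':((3,90,15),(16,255,255))}
def mask(r,col,ext):
    l,t,rr,b=[int(v) for v in ext]
    im=cv2.resize(r['img'][t:b,l:rr],None,fx=S,fy=S,interpolation=cv2.INTER_CUBIC)
    h=cv2.cvtColor(im,cv2.COLOR_RGB2HSV)
    if col=='red': m=((h[...,0]<6)|(h[...,0]>172))&(h[...,1]>130)
    elif col=='deco': m=(h[...,1]>85)
    elif col=='dark': m=(h[...,2]<110)&(h[...,1]>90)&((h[...,0]<16)|(h[...,0]>170))
    else: m=cv2.inRange(h,*COL[col])>0
    m=cv2.morphologyEx(m.astype(np.uint8),cv2.MORPH_OPEN,np.ones((3,3)))
    n,lab,st,_=cv2.connectedComponentsWithStats(m)
    m=(lab==1+np.argmax(st[1:,4])).astype(np.uint8)
    return m
def hullmask(m):
    p=cv2.findNonZero(m);o=np.zeros_like(m);cv2.fillConvexPoly(o,cv2.convexHull(p),1);return o
def boxpts(boxes):
    return np.array([[x,y,z] for sx,sy,z0,z1 in boxes for x in(-sx/2,sx/2) for y in(-sy/2,sy/2) for z in(z0,z1)])
def fit(obs,boxes,p0,names=''):
    """obs: list of (shot,mask,ext); boxes in m with world z; p0 x,y,yaw"""
    P=boxpts(boxes)
    obs=[(r,hullmask(m),e) for r,m,e in obs]
    def cost(p,full=False):
        c,s=np.cos(p[2]),np.sin(p[2]);W=P.copy();W[:,0]=p[0]+c*P[:,0]-s*P[:,1];W[:,1]=p[1]+s*P[:,0]+c*P[:,1]
        t=0;n=0
        for r,m,e in obs:
            uv=np.array([w2px(r,w) for w in W]);uv=(uv-[int(e[0]),int(e[1])]+.5)*S-.5
            o=np.zeros(m.shape,np.uint8);h=cv2.convexHull(uv.astype(np.float32))
            cv2.fillConvexPoly(o,np.round(h*16).astype(np.int32),255,cv2.LINE_AA,4)
            t+=np.abs(o/255.-m).sum();n+=m.sum()
        return t/n
    best=None
    for d in(0,.15,-.15):
        q=np.array(p0,float)+[0,0,d]
        s0=np.vstack([q,q+[.008,0,0],q+[0,.008,0],q+[0,0,.1]])
        f=minimize(cost,q,method='Nelder-Mead',options=dict(initial_simplex=s0,xatol=2e-4,fatol=1e-5,maxiter=200))
        if best is None or f.fun<best.fun: best=f
    print(names,np.round(best.x*[1000,1000,57.296],1),'err',round(best.fun,3));return best.x
E
python3 - <<'E'
from h import *
a=shot('top');b=shot('side')
def pad(e,k=6):return [e[0]-k,e[1]-k,e[2]+k,e[3]+k]
def go(n,col,boxes,et,es):
    o=[]
    for r,e in((a,et),(b,es)):
        if e: 
            e=pad(e);m=mask(r,col,e);o.append((r,m,e))
    e=o[0][2];c=px2w(o[0][0],((e[0]+e[2])/2,(e[1]+e[3])/2),.02)
    fit(o[:1],boxes,[c[0],c[1],0],n+' top')
    if len(o)>1: fit(o[1:],boxes,[c[0],c[1],0],n+' side');fit(o,boxes,[c[0],c[1],0],n+' both')
G=[(.040,.018,.010,.044)];D=G+[(.064,.048,0,.010)]
d=[([347,139,362,163],[328,237,356,259]),([347,191,362,213],[284,251,312,278])]
for i,(et,es) in enumerate(d):
    # check block long axis: plate 64x48
    go('green%d'%i,'green',G,et,es); go('deco%d'%i,'deco',D,et,es)
go('tray','red',[(.160,.128,.030,.038)],[225,125,275,180],[255,172,318,208])
go('felt','blue',[(.07,.25,0,.003)],[198,196,282,226],[214,184,266,226])
go('bar','dark',[(.19,.02,.030,.054)],[205,118,226,184],None)
E
```

```text
green0 top [ 609.5 -317.8  -17.3] err 0.617
green0 side [ 618.  -314.1   21.4] err 0.344
green0 both [ 614.7 -316.7   21.3] err 0.496
deco0 top [ 6.109e+02 -3.169e+02 -3.000e-01] err 0.296
deco0 side [ 611.9 -319.     8.3] err 0.718
deco0 both [ 611.1 -317.5    3. ] err 0.513
green1 top [ 454.9 -314.9   12.7] err 0.626
green1 side [ 462.8 -312.5   24.5] err 0.307
green1 both [ 459.3 -315.5   24. ] err 0.446
deco1 top [ 456.  -316.2    5.5] err 0.065
deco1 side [ 459.9 -317.    12.1] err 0.594
deco1 both [ 456.6 -316.5    7.2] err 0.328
tray top [ 6.029e+02  1.260e+01 -2.000e-01] err 0.049
tray side [606.7  19.8   1.4] err 2.235
tray both [ 6.032e+02  1.270e+01 -5.000e-01] err 0.321
felt top [431.   48.    3.8] err 0.139
felt side [437.1  52.5   2.3] err 0.276
felt both [432.2  50.2   3.6] err 0.181
bar top [ 6.073e+02  1.267e+02 -3.000e-01] err 0.099
```

Run:
```python
from h import *
a=shot('top');b=shot('side')
J=[(a,'green',[341,133,368,169]),(a,'deco',[341,185,368,219]),(b,'deco',[322,231,362,265]),(b,'green',[278,245,318,284]),(b,'red',[249,166,324,214]),(a,'blue',[192,190,288,232]),(a,'dark',[199,112,232,190]),(a,'red',[219,119,281,186])]
tiles=[]
for r,c,e in J:
    m=mask(r,c,e);l,t,x,y=e
    im=cv2.resize(r['img'][t:y,l:x],None,fx=S,fy=S,interpolation=cv2.INTER_CUBIC)[:,:,::-1].copy()
    im=cv2.convertScaleAbs(im,alpha=1.5)
    cs,_=cv2.findContours(m,0,2);cv2.drawContours(im,cs,-1,(255,0,255),1)
    k=min(200/im.shape[1],280/im.shape[0]);im=cv2.resize(im,None,fx=k,fy=k)
    o=np.zeros((290,200,3),np.uint8);o[:im.shape[0],:im.shape[1]]=im;tiles.append(o)
cv2.imwrite('pics/m1.png',np.vstack([np.hstack(tiles[:4]),np.hstack(tiles[4:])]))
for r,uv in((a,(355,152)),(a,(350,152)),(b,(343,242)),(b,(340,255)),(b,(240,205)),(a,(240,208)),(b,(280,190))):
    print(uv,r['img'][uv[1],uv[0]],cv2.cvtColor(r['img'][uv[1]:uv[1]+1,uv[0]:uv[0]+1],cv2.COLOR_RGB2HSV)[0,0])
```

```text
(355, 152) [46 78 62] [ 75 105  78]
(350, 152) [106  74  50] [ 13 135 106]
(343, 242) [45 80 58] [ 71 112  80]
(340, 255) [99 58 38] [ 10 157  99]
(240, 205) [ 60  78 117] [111 124 117]
(240, 208) [48 62 97] [111 129  97]
(280, 190) [114  50  37] [  5 172 114]
```

View pics/m1.png

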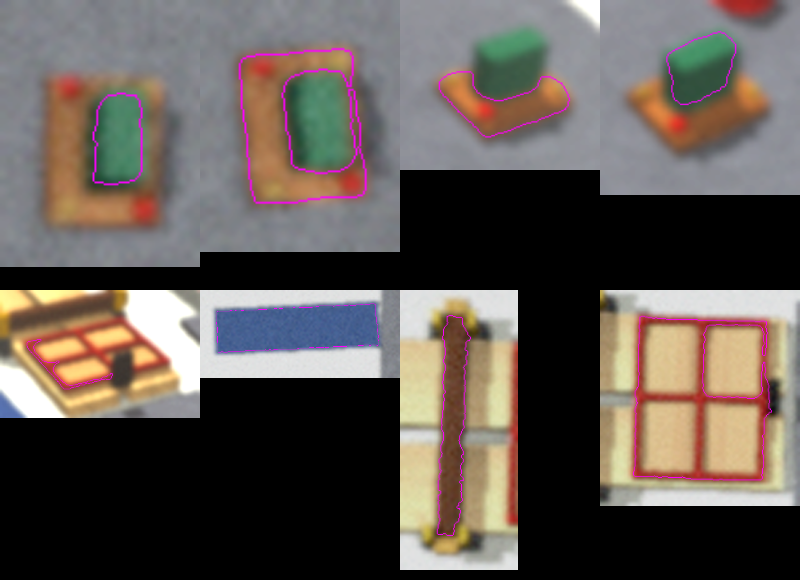

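Run:
```python
from h import *
a=shot('top')
e=[192,190,288,232];m=mask(a,'blue',e)
(c,s,ang)=cv2.minAreaRect(cv2.findNonZero(m));box=cv2.boxPoints((c,s,ang))
f=lambda p,z:np.round(px2w(a,(np.array(p)+.5)/S-.5+[e[0],e[1]],z)*1000,1)
print('felt',f(c,.003),[f(q,.003)[:2].tolist() for q in box])
e=[199,112,232,190];m=mask(a,'dark',e);ys,xs=np.nonzero(m)
for v in(60,100,140,200,240):
    q=xs[ys==v];print('bar row',v,f((q.min()-.5,v),.054)[:2],f((q.max()+.5,v),.054)[:2])
im=a['img'];h=cv2.cvtColor(im,cv2.COLOR_RGB2HSV)
# brass ends / bracket yellow: print intensity map along columns near both bracket rows
for v in (115,118,121,177,180,183): print(v,[tuple(int(q) for q in h[v,u]) for u in range(204,224)])
# bed edges along columns u=130..200
for u in (175,185,195):
    g=im[100:200,u].astype(int); s=h[100:200,u,1].astype(int); print(u,[ (100+i,int(s[i])) for i in list(range(12,22))+list(range(70,86))])
```

```text
felt [429.9  47.3   3. ] [[453.7, 172.3], [469.7, -73.0], [406.4, -76.8], [390.4, 167.2]]
bar row 60 [675.7 136.5] [676.  114.9]
bar row 100 [644.2 136.3] [644.6 115.5]
bar row 140 [613.  135.3] [613.4 114.6]
bar row 200 [566.4 136.1] [566.7 117. ]
bar row 240 [535.6 135.9] [535.9 118.4]
115 [(90, 2, 150), (30, 2, 151), (0, 0, 149), (90, 3, 150), (90, 2, 149), (38, 7, 150), (21, 17, 150), (21, 48, 142), (20, 95, 140), (21, 115, 137), (21, 109, 138), (21, 113, 136), (20, 97, 137), (21, 70, 132), (18, 23, 134), (0, 2, 144), (90, 2, 152), (0, 0, 148), (90, 2, 151), (60, 2, 150)]
118 [(90, 2, 151), (40, 5, 151), (30, 11, 144), (29, 34, 149), (24, 89, 146), (24, 122, 136), (23, 101, 114), (21, 89, 106), (19, 107, 100), (18, 140, 100), (18, 140, 106), (19, 137, 104), (19, 148, 102), (22, 150, 109), (23, 148, 126), (24, 98, 138), (24, 39, 138), (45, 3, 147), (90, 2, 150), (60, 2, 150)]
121 [(30, 2, 150), (60, 2, 150), (45, 4, 136), (27, 25, 111), (23, 111, 103), (24, 168, 100), (22, 183, 78), (17, 186, 52), (8, 139, 55), (11, 135, 68), (11, 142, 72), (12, 161, 65), (13, 143, 73), (19, 159, 
[... 1132 characters left out ...]
64), (172, 69), (173, 67), (174, 61), (175, 62), (176, 56), (177, 51), (178, 34), (179, 4), (180, 2), (181, 2), (182, 3), (183, 2), (184, 2), (185, 3)]
185 [(112, 3), (113, 3), (114, 3), (115, 2), (116, 0), (117, 3), (118, 2), (119, 2), (120, 2), (121, 3), (170, 60), (171, 60), (172, 69), (173, 63), (174, 64), (175, 58), (176, 57), (177, 57), (178, 35), (179, 6), (180, 3), (181, 3), (182, 3), (183, 2), (184, 2), (185, 3)]
195 [(112, 2), (113, 3), (114, 2), (115, 3), (116, 3), (117, 2), (118, 3), (119, 2), (120, 3), (121, 2), (170, 59), (171, 61), (172, 60), (173, 65), (174, 60), (175, 57), (176, 58), (177, 59), (178, 63), (179, 28), (180, 4), (181, 2), (182, 3), (183, 3), (184, 0), (185, 2)]
```

Emit:
servo_tool([
  {"dx":30,"dy":-33,"dz":-6,"rz":0.036,"fingers":0},
  {"dx":30,"dy":-33,"dz":-6,"rz":0.036,"fingers":0},
  {"dx":30,"dy":-33,"dz":-6,"rz":0.036,"fingers":0},
  {"dx":30,"dy":-33,"dz":-6,"rz":0.036,"fingers":0},
  {"dx":30,"dy":-33,"dz":-6,"rz":0.036,"fingers":0},
  {"dx":30,"dy":-33,"dz":-6,"rz":0.036,"fingers":0},
  {"dx":30,"dy":-33,"dz":-6,"rz":0.036,"fingers":0},
  {"dx":30,"dy":-33,"dz":-6,"rz":0.036,"fingers":0},
], newtons=40)

```text
invalid input at $.deltas[0]: expected keys dx, dy, dz, rx, ry, rz, fingers
```

Emit:
servo_tool([
  {"dx":31,"dy":-33,"dz":-6,"rz":0.036,"fingers":0},
  {"dx":31,"dy":-33,"dz":-6,"rz":0.036,"fingers":0},
  {"dx":31,"dy":-33,"dz":-6,"rz":0.036,"fingers":0},
  {"dx":31,"dy":-33,"dz":-6,"rz":0.036,"fingers":0},
  {"dx":0,"dy":0,"dz":0},
  {"dx":0,"dy":0,"dz":0},
])

```text
invalid input at $.deltas[0]: expected keys dx, dy, dz, rx, ry, rz, fingers
```

Emit:
servo_tool([
  {"dx":30,"dy":-33,"dz":-6,"rx":0,"ry":0,"rz":0.036,"fingers":0},
  {"dx":30,"dy":-33,"dz":-6,"rx":0,"ry":0,"rz":0.036,"fingers":0},
  {"dx":30,"dy":-33,"dz":-6,"rx":0,"ry":0,"rz":0.036,"fingers":0},
  {"dx":30,"dy":-33,"dz":-6,"rx":0,"ry":0,"rz":0.036,"fingers":0},
  {"dx":30,"dy":-33,"dz":-6,"rx":0,"ry":0,"rz":0.036,"fingers":0},
  {"dx":30,"dy":-33,"dz":-6,"rx":0,"ry":0,"rz":0.036,"fingers":0},
  {"dx":30,"dy":-33,"dz":-6,"rx":0,"ry":0,"rz":0.036,"fingers":0},
  {"dx":30,"dy":-33,"dz":-6,"rx":0,"ry":0,"rz":0.036,"fingers":0},
], newtons=40)

```text
clock: 2.45
tcp_pos: [0.4802, 0.2575, 0.2559]
orientation: [0.0, 0.07, 0.998, 0.0]
wrist_force: [0.3, 0.4, 0.9]
finger_gap: 0.0431
```

Emit:
servo_tool([
  {"dx":31,"dy":-33,"dz":-6,"rx":0,"ry":0,"rz":0.036,"fingers":0},
  {"dx":31,"dy":-33,"dz":-6,"rx":0,"ry":0,"rz":0.036,"fingers":0},
  {"dx":31,"dy":-33,"dz":-6,"rx":0,"ry":0,"rz":0.036,"fingers":0},
  {"dx":31,"dy":-33,"dz":-6,"rx":0,"ry":0,"rz":0.036,"fingers":0},
  {"dx":0,"dy":0,"dz":0,"rx":0,"ry":0,"rz":0,"fingers":0},
  {"dx":0,"dy":0,"dz":0,"rx":0,"ry":0,"rz":0,"fingers":0},
])

```text
clock: 3.05
tcp_pos: [0.6034, 0.1258, 0.2312]
orientation: [-0.001, -0.0, 1.0, 0.0]
wrist_force: [-0.7, -0.6, 0.5]
finger_gap: 0.0427
```

Emit:
servo_tool([
  {"dx":0,"dy":0,"dz":-40,"rx":0,"ry":0,"rz":0,"fingers":0},
  {"dx":0,"dy":0,"dz":-40,"rx":0,"ry":0,"rz":0,"fingers":0},
  {"dx":0,"dy":0,"dz":-25,"rx":0,"ry":0,"rz":0,"fingers":0},
  {"dx":0,"dy":0,"dz":-15,"rx":0,"ry":0,"rz":0,"fingers":0},
  {"dx":0,"dy":0,"dz":-9,"rx":0,"ry":0,"rz":0,"fingers":0},
  {"dx":0,"dy":0,"dz":0,"rx":0,"ry":0,"rz":0,"fingers":0},
])

```text
clock: 3.65
tcp_pos: [0.6018, 0.1279, 0.1021]
orientation: [-0.001, -0.002, 1.0, 0.0]
wrist_force: [0.3, 0.3, -0.2]
finger_gap: 0.0428
```

Run:
```python
from h import *
a=shot('top');b=shot('side')
A=cv2.resize(a['img'][95:205,165:295],(650,550),interpolation=cv2.INTER_CUBIC)
B=cv2.resize(b['img'][130:220,215:325],(611,500),interpolation=cv2.INTER_CUBIC)
cv2.imwrite('pics/g1.png',cv2.resize(np.hstack([cv2.resize(A,(400,340)),cv2.resize(B,(400,340))]),None,fx=1,fy=1)[:,:,::-1])
```

```text
(no output)
```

View pics/g1.png

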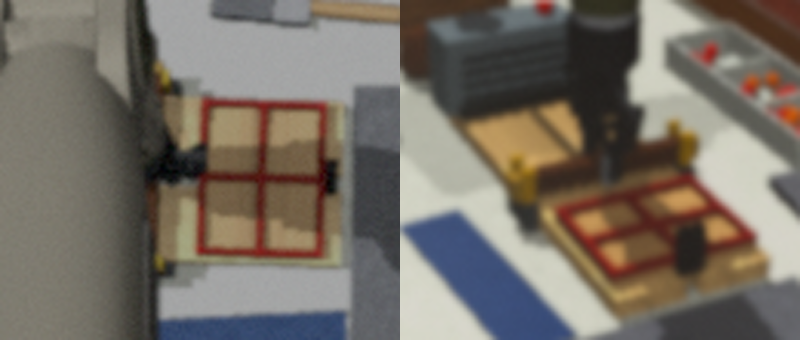

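The side view shows the fingers straddling the dark bar at its middle, at about (605,160) in the crop. Next I close the fingers.

Emit:
servo_tool([
  {"dx":0,"dy":0,"dz":0,"rx":0,"ry":0,"rz":0,"fingers":1},
  {"dx":0,"dy":0,"dz":0,"rx":0,"ry":0,"rz":0,"fingers":1},
  {"dx":0,"dy":0,"dz":0,"rx":0,"ry":0,"rz":0,"fingers":1},
  {"dx":0,"dy":0,"dz":0,"rx":0,"ry":0,"rz":0,"fingers":1},
], newtons=40)

```text
clock: 4.15
tcp_pos: [0.604, 0.127, 0.1045]
orientation: [0.001, -0.002, 1.0, 0.0]
wrist_force: [-0.3, 0.0, 6.1]
finger_gap: 0.0193
```

Emit:
servo_tool([
  {"dx":0,"dy":0,"dz":8,"rx":0,"ry":0,"rz":0,"fingers":1},
  {"dx":0,"dy":0,"dz":15,"rx":0,"ry":0,"rz":0,"fingers":1},
  {"dx":0,"dy":0,"dz":20,"rx":0,"ry":0,"rz":0,"fingers":1},
  {"dx":0,"dy":0,"dz":30,"rx":0,"ry":0,"rz":0,"fingers":1},
  {"dx":0,"dy":0,"dz":30,"rx":0,"ry":0,"rz":0,"fingers":1},
  {"dx":0,"dy":0,"dz":20,"rx":0,"ry":0,"rz":0,"fingers":1},
  {"dx":0,"dy":0,"dz":0,"rx":0,"ry":0,"rz":0,"fingers":1},
])

```text
clock: 4.85
tcp_pos: [0.6046, 0.127, 0.2296]
orientation: [0.003, -0.002, 1.0, 0.0]
wrist_force: [1.7, 0.3, -1.4]
finger_gap: 0.0188
```

Run:
```python
from h import *
a=shot('top');b=shot('side')
s=env.get_state();print(s['tcp_pos'],s['orientation'],s['wrist_force'],s['ft_torque'],s['joint_pos'])
A=cv2.resize(a['img'][95:205,165:295],(400,340),interpolation=cv2.INTER_CUBIC)
B=cv2.resize(b['img'][110:220,195:325],(400,340),interpolation=cv2.INTER_CUBIC)
cv2.imwrite('pics/g2.png',np.hstack([A,B])[:,:,::-1])
```

```text
[0.60298966 0.12690052 0.2256658 ] [ 5.40522853e-05 -1.56855062e-03  9.99998766e-01  6.25068406e-05] [ 0.68127106 -0.25613036 -2.12141474] [-0.01465316 -0.0089075  -0.02464076] [7.71860248e-02 4.23691506e-01 1.40723486e-02 1.16105993e+00
 1.16489631e-04 7.40489291e-02]
```

View pics/g2.png

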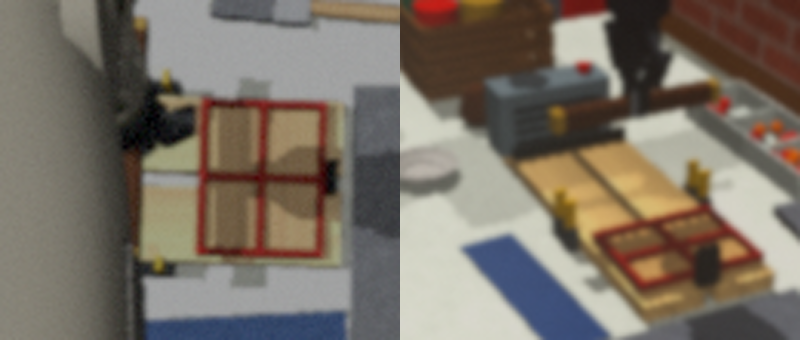

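Emit:
servo_tool([
  {"dx":-20,"dy":-10,"dz":0,"rx":0,"ry":0,"rz":-0.137,"fingers":1},
  {"dx":-20,"dy":-10,"dz":0,"rx":0,"ry":0,"rz":-0.137,"fingers":1},
  {"dx":-20,"dy":-10,"dz":0,"rx":0,"ry":0,"rz":-0.137,"fingers":1},
  {"dx":-20,"dy":-10,"dz":0,"rx":0,"ry":0,"rz":-0.137,"fingers":1},
  {"dx":-20,"dy":-10,"dz":0,"rx":0,"ry":0,"rz":-0.137,"fingers":1},
  {"dx":-20,"dy":-10,"dz":0,"rx":0,"ry":0,"rz":-0.137,"fingers":1},
  {"dx":-20,"dy":-10,"dz":0,"rx":0,"ry":0,"rz":-0.137,"fingers":1},
  {"dx":-20,"dy":-10,"dz":0,"rx":0,"ry":0,"rz":-0.137,"fingers":1},
])

```text
clock: 5.75
tcp_pos: [0.441, 0.0467, 0.2239]
orientation: [-0.002, 0.522, 0.853, -0.001]
wrist_force: [0.3, -0.3, -0.3]
finger_gap: 0.0195
```

Emit:
servo_tool([
  {"dx":-5,"dy":0,"dz":0,"rx":0,"ry":0,"rz":-0.137,"fingers":1},
  {"dx":-5,"dy":0,"dz":0,"rx":0,"ry":0,"rz":-0.137,"fingers":1},
  {"dx":-3,"dy":0,"dz":-20,"rx":0,"ry":0,"rz":-0.136,"fingers":1},
  {"dx":0,"dy":0,"dz":-40,"rx":0,"ry":0,"rz":0,"fingers":1},
  {"dx":0,"dy":0,"dz":-40,"rx":0,"ry":0,"rz":0,"fingers":1},
  {"dx":0,"dy":0,"dz":-20,"rx":0,"ry":0,"rz":0,"fingers":1},
  {"dx":0,"dy":0,"dz":0,"rx":0,"ry":0,"rz":0,"fingers":1},
])

```text
clock: 6.45
tcp_pos: [0.426, 0.0472, 0.1018]
orientation: [-0.004, 0.683, 0.731, -0.003]
wrist_force: [-0.4, 0.6, -1.5]
finger_gap: 0.0195
```

Run:
```python
from h import *
s=env.get_state();print(s['tcp_pos'],s['orientation'],s['wrist_force'])
```

```text
[0.42600547 0.04722771 0.10183798] [-0.00372911  0.68270888  0.73067496 -0.00296412] [-0.4490404   0.55797608 -1.5498777 ]
```

Emit:
servo_tool([
  {"dx":2,"dy":0,"dz":-12,"rx":0,"ry":0,"rz":0,"fingers":1},
  {"dx":0,"dy":0,"dz":-8,"rx":0,"ry":0,"rz":0,"fingers":1},
  {"dx":0,"dy":0,"dz":-2,"rx":0,"ry":0,"rz":0,"fingers":1},
  {"dx":0,"dy":0,"dz":0,"rx":0,"ry":0,"rz":0,"fingers":1},
])

```text
clock: 6.85
tcp_pos: [0.4319, 0.047, 0.084]
orientation: [-0.0, 0.683, 0.731, -0.0]
wrist_force: [0.6, 1.1, -0.5]
finger_gap: 0.0192
```

Run:
```python
from h import *
for i in range(6):
    shot('top');s=env.get_state();print(s['tcp_pos'],s['wrist_force'])
```

```text
[0.43219461 0.04696601 0.0843196 ] [-0.14314547 -0.00477789 -1.35939974]
[0.432348   0.04696052 0.08442587] [ 0.30963764  0.05592564 -1.45296398]
[0.43242375 0.04696296 0.08449555] [ 0.11007517 -0.3093039  -1.048853  ]
[0.43246862 0.04694689 0.08449575] [-0.77534933  0.32169177 -0.79782193]
[0.43240927 0.04694127 0.08444264] [ 0.18435133 -0.23871576 -1.15361643]
[0.43239414 0.04694844 0.08436851] [ 0.15658934  0.09762237 -1.63830047]
```

Emit:
servo_tool([
  {"dx":0,"dy":0,"dz":-4,"rx":0,"ry":0,"rz":0,"fingers":1},
  {"dx":0,"dy":0,"dz":-2,"rx":0,"ry":0,"rz":0,"fingers":1},
  {"dx":0,"dy":0,"dz":0,"rx":0,"ry":0,"rz":0,"fingers":1},
  {"dx":0,"dy":0,"dz":0,"rx":0,"ry":0,"rz":0,"fingers":1},
])

```text
clock: 7.55
tcp_pos: [0.432, 0.047, 0.0778]
orientation: [-0.0, 0.683, 0.731, -0.0]
wrist_force: [-0.1, -0.4, -1.6]
finger_gap: 0.0196
```

Emit:
servo_tool([
  {"dx":0,"dy":0,"dz":-1,"rx":0,"ry":0,"rz":0,"fingers":1},
  {"dx":0,"dy":0,"dz":0,"rx":0,"ry":0,"rz":0,"fingers":1},
  {"dx":0,"dy":0,"dz":0,"rx":0,"ry":0,"rz":0,"fingers":0},
  {"dx":0,"dy":0,"dz":0,"rx":0,"ry":0,"rz":0,"fingers":0},
  {"dx":0,"dy":0,"dz":0,"rx":0,"ry":0,"rz":0,"fingers":0},
  {"dx":0,"dy":0,"dz":10,"rx":0,"ry":0,"rz":0,"fingers":0},
  {"dx":0,"dy":0,"dz":40,"rx":0,"ry":0,"rz":0,"fingers":0},
  {"dx":0,"dy":0,"dz":50,"rx":0,"ry":0,"rz":0,"fingers":0},
])

```text
clock: 8.35
tcp_pos: [0.4303, 0.0471, 0.1769]
orientation: [-0.002, 0.683, 0.731, -0.002]
wrist_force: [1.6, -0.1, -0.3]
finger_gap: 0.0429
```

Emit:
servo_tool([
  {"dx":0,"dy":-20,"dz":30,"rx":0,"ry":0,"rz":0.14,"fingers":-0.2},
  {"dx":-5,"dy":-30,"dz":30,"rx":0,"ry":0,"rz":0.14,"fingers":-0.2},
  {"dx":-5,"dy":-30,"dz":10,"rx":0,"ry":0,"rz":0.14,"fingers":-0.2},
  {"dx":0,"dy":-30,"dz":0,"rx":0,"ry":0,"rz":0.14,"fingers":-0.2},
  {"dx":0,"dy":-30,"dz":0,"rx":0,"ry":0,"rz":0.14,"fingers":-0.2},
  {"dx":0,"dy":0,"dz":0,"rx":0,"ry":0,"rz":0.14,"fingers":-0.2},
])

```text
clock: 8.95
tcp_pos: [0.4225, -0.0959, 0.248]
orientation: [0.001, 0.325, 0.946, -0.0]
wrist_force: [-0.7, 0.4, 0.2]
finger_gap: 0.0511
```

Run:
```python
from h import *
a=shot('top','t2.png');b=shot('side','s2.png')
print(env.get_state()['tcp_pos'])
A=cv2.resize(a['img'][90:240,170:380],(800,571),interpolation=cv2.INTER_CUBIC)
cv2.imwrite('pics/t2c.png',cv2.convertScaleAbs(A,alpha=1.4)[:,:,::-1])
D=[(.040,.018,.010,.044),(.064,.048,0,.010)]
for n,e,c in(('d0',[341,133,368,169],[.611,-.317,0]),('d1',[341,185,368,219],[.456,-.316,.1])):
    h=cv2.cvtColor(a['img'],cv2.COLOR_RGB2HSV)
    l,t,x,y=e;im=cv2.resize(a['img'][t:y,l:x],None,fx=S,fy=S,interpolation=cv2.INTER_CUBIC);h=cv2.cvtColor(im,cv2.COLOR_RGB2HSV)
    m=(h[...,1]>65).astype(np.uint8);m=cv2.morphologyEx(m,cv2.MORPH_CLOSE,np.ones((7,7)));m=cv2.morphologyEx(m,cv2.MORPH_OPEN,np.ones((9,9)))
    nn,lab,st,_=cv2.connectedComponentsWithStats(m);m=(lab==1+np.argmax(st[1:,4])).astype(np.uint8)
    fit([(a,m,e)],D,c,n)
e=[219,119,281,186];fit([(a,mask(a,'red',e),e)],[(.160,.128,.030,.038)],[.603,.0126,0],'tray')
e=[195,190,285,232];m=mask(a,'dark',e);c,s,g=cv2.minAreaRect(cv2.findNonZero(m));
f=lambda p,z:np.round(px2w(a,(np.array(p)+.5)/S-.5+[e[0],e[1]],z)*1000,1)
print('bar on felt',f(c,.027),s,g,[f(q,.027)[:2].tolist() for q in cv2.boxPoints((c,s,g))])
```

```text
[ 0.42195311 -0.09383067  0.24755575]
d0 [ 6.112e+02 -3.177e+02 -4.000e-01] err 0.061
d1 [ 456.  -316.6    5.6] err 0.214
tray [ 6.033e+02  1.290e+01 -4.000e-01] err 0.049
bar on felt [430.9  46.5  27. ] (22.574989318847656, 250.10569763183594) 87.64208984375 [[433.8, 143.5], [445.4, -49.3], [428.0, -50.3], [416.4, 142.2]]
```

View pics/t2c.png

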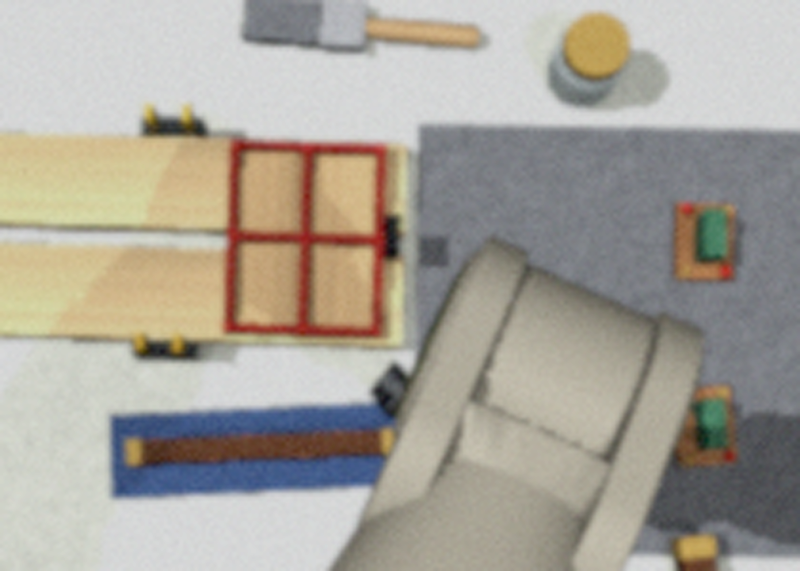

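Emit:
servo_tool([
  {"dx":6,"dy":-37,"dz":0,"rx":0,"ry":0,"rz":0.127,"fingers":-0.2},
  {"dx":6,"dy":-37,"dz":0,"rx":0,"ry":0,"rz":0.127,"fingers":-0.2},
  {"dx":6,"dy":-37,"dz":0,"rx":0,"ry":0,"rz":0.127,"fingers":-0.2},
  {"dx":6,"dy":-37,"dz":0,"rx":0,"ry":0,"rz":0.127,"fingers":-0.2},
  {"dx":5,"dy":-37,"dz":0,"rx":0,"ry":0,"rz":0.127,"fingers":-0.2},
  {"dx":5,"dy":-37,"dz":-20,"rx":0,"ry":0,"rz":0.124,"fingers":-0.2},
  {"dx":0,"dy":0,"dz":-40,"rx":0,"ry":0,"rz":0,"fingers":-0.2},
  {"dx":0,"dy":0,"dz":-30,"rx":0,"ry":0,"rz":0,"fingers":-0.2},
])

```text
clock: 9.85
tcp_pos: [0.4561, -0.3155, 0.1555]
orientation: [-0.0, -0.046, 0.999, 0.0]
wrist_force: [0.4, 0.9, -0.7]
finger_gap: 0.051
```

Run:
```python
from h import *
for i in range(4): b=shot('side')
s=env.get_state();print(s['tcp_pos'],s['orientation'])
cv2.imwrite('pics/d1.png',cv2.resize(b['img'][200:310,250:390],(700,550),interpolation=cv2.INTER_CUBIC)[:,:,::-1])
a=b
for p in([.61,.126,.066],):pass
```

```text
[ 0.4561162  -0.31426302  0.15726023] [-4.71062042e-04 -4.76114879e-02  9.98865655e-01  5.72033823e-04]
```

View pics/d1.png

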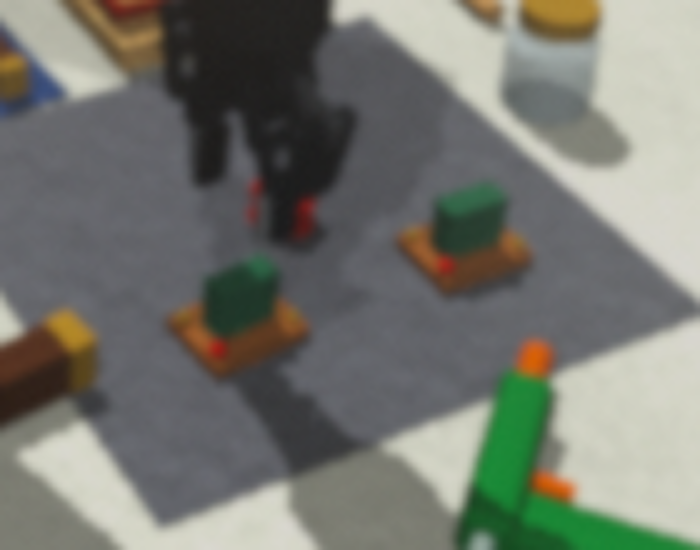

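The jaws are above the block of the near decoration, which sits at about (240,300) in the crop, and the other decoration has not moved. Next: descend and grip.

Emit:
servo_tool([
  {"dx":0,"dy":-2,"dz":-35,"rx":0,"ry":0,"rz":0,"fingers":-0.2},
  {"dx":0,"dy":0,"dz":-22,"rx":0,"ry":0,"rz":0,"fingers":-0.2},
  {"dx":0,"dy":0,"dz":-12,"rx":0,"ry":0,"rz":0,"fingers":-0.2},
  {"dx":0,"dy":0,"dz":0,"rx":0,"ry":0,"rz":0,"fingers":-0.2},
  {"dx":0,"dy":0,"dz":0,"rx":0,"ry":0,"rz":0,"fingers":1},
  {"dx":0,"dy":0,"dz":0,"rx":0,"ry":0,"rz":0,"fingers":1},
  {"dx":0,"dy":0,"dz":0,"rx":0,"ry":0,"rz":0,"fingers":1},
  {"dx":0,"dy":0,"dz":0,"rx":0,"ry":0,"rz":0,"fingers":1},
], newtons=30)

```text
clock: 10.85
tcp_pos: [0.4571, -0.3179, 0.0897]
orientation: [0.001, -0.048, 0.999, -0.001]
wrist_force: [-0.5, 0.7, 6.6]
finger_gap: 0.0173
```

Run:
```python
from h import *
s=env.get_state();print(s['tcp_pos'],s['orientation'],s['wrist_force'])
r=np.load if 0 else None
a=shot('top')
for n,(p,q) in dict(A=((209.4,119.7),(219.1,119.7)),B=((207,179.8),(216.7,179.8))).items():
    print(n,px2w(a,p,.066),px2w(a,q,.066))
```

```text
[ 0.45711843 -0.31789675  0.08972621] [ 0.00127163 -0.04806112  0.99884297 -0.00111369] [-0.47609579  0.69550052  6.57435418]
A [0.69391849 0.13890055 0.066     ] [0.69440877 0.10924479 0.066     ]
B [0.50879583 0.14032295 0.066     ] [0.50932932 0.11114364 0.066     ]
```

Emit:
servo_tool([
  {"dx":0,"dy":0,"dz":20,"rx":0,"ry":0,"rz":0,"fingers":1},
  {"dx":0,"dy":0,"dz":40,"rx":0,"ry":0,"rz":0,"fingers":1},
  {"dx":5,"dy":20,"dz":40,"rx":0,"ry":0,"rz":0,"fingers":1},
  {"dx":10,"dy":40,"dz":20,"rx":0,"ry":0,"rz":-0.02,"fingers":1},
  {"dx":12,"dy":40,"dz":0,"rx":0,"ry":0,"rz":-0.02,"fingers":1},
  {"dx":12,"dy":40,"dz":0,"rx":0,"ry":0,"rz":-0.02,"fingers":1},
  {"dx":12,"dy":40,"dz":0,"rx":0,"ry":0,"rz":-0.02,"fingers":1},
  {"dx":12,"dy":40,"dz":0,"rx":0,"ry":0,"rz":-0.023,"fingers":1},
])

```text
clock: 11.7
tcp_pos: [0.5193, -0.0955, 0.2085]
orientation: [0.0, 0.004, 1.0, -0.0]
wrist_force: [1.2, -0.0, -0.6]
finger_gap: 0.0176
```

Emit:
servo_tool([
  {"dx":12,"dy":40,"dz":0,"rx":0,"ry":0,"rz":0,"fingers":1},
  {"dx":12,"dy":40,"dz":0,"rx":0,"ry":0,"rz":0,"fingers":1},
  {"dx":12,"dy":40,"dz":0,"rx":0,"ry":0,"rz":0,"fingers":1},
  {"dx":10,"dy":21,"dz":0,"rx":0,"ry":0,"rz":0,"fingers":1},
  {"dx":0,"dy":0,"dz":-30,"rx":0,"ry":0,"rz":0,"fingers":1},
  {"dx":0,"dy":0,"dz":-30,"rx":0,"ry":0,"rz":0,"fingers":1},
  {"dx":0,"dy":0,"dz":0,"rx":0,"ry":0,"rz":0,"fingers":1},
  {"dx":0,"dy":0,"dz":0,"rx":0,"ry":0,"rz":0,"fingers":1},
])

```text
clock: 12.5
tcp_pos: [0.5646, 0.044, 0.148]
orientation: [-0.001, 0.003, 1.0, 0.0]
wrist_force: [0.3, 0.6, -0.1]
finger_gap: 0.0175
```

Run:
```python
from h import *
for i in range(3): b=shot('side')
s=env.get_state();print(s['tcp_pos'],s['orientation'],s['wrist_force'])
B=b['img'][150:215,245:330].copy()
B=cv2.resize(B,(680,520),interpolation=cv2.INTER_CUBIC)
cv2.imwrite('pics/p1.png',cv2.convertScaleAbs(B,alpha=1.3)[:,:,::-1])
```

```text
[0.56621789 0.04359927 0.14982027] [ 1.51379380e-03  3.68265684e-03  9.99992072e-01 -3.75692970e-05] [-0.38078655  0.23587754 -1.08741016]
```

View pics/p1.png

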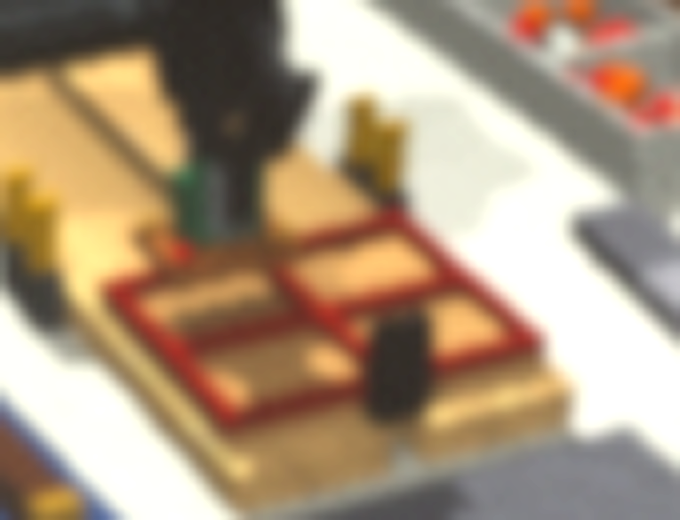

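Emit:
servo_tool([
  {"dx":0,"dy":0,"dz":-14,"rx":0,"ry":0,"rz":0,"fingers":1},
  {"dx":0,"dy":0,"dz":-6,"rx":0,"ry":0,"rz":0,"fingers":1},
  {"dx":0,"dy":0,"dz":-3,"rx":0,"ry":0,"rz":0,"fingers":1},
  {"dx":0,"dy":0,"dz":-3,"rx":0,"ry":0,"rz":0,"fingers":1},
  {"dx":0,"dy":0,"dz":0,"rx":0,"ry":0,"rz":0,"fingers":1},
  {"dx":0,"dy":0,"dz":0,"rx":0,"ry":0,"rz":0,"fingers":1},
])

```text
clock: 13.25
tcp_pos: [0.5653, 0.0439, 0.1222]
orientation: [0.0, 0.003, 1.0, 0.0]
wrist_force: [-0.9, -1.2, -0.6]
finger_gap: 0.0177
```

Emit:
servo_tool([
  {"dx":0,"dy":0,"dz":-2,"rx":0,"ry":0,"rz":0,"fingers":1},
  {"dx":0,"dy":0,"dz":-1,"rx":0,"ry":0,"rz":0,"fingers":1},
  {"dx":0,"dy":0,"dz":0,"rx":0,"ry":0,"rz":0,"fingers":1},
  {"dx":0,"dy":0,"dz":0,"rx":0,"ry":0,"rz":0,"fingers":1},
])

```text
clock: 13.65
tcp_pos: [0.5654, 0.044, 0.1197]
orientation: [0.0, 0.003, 1.0, -0.0]
wrist_force: [-2.0, -0.3, 5.5]
finger_gap: 0.0175
```

Run:
```python
from h import *
for i in range(3): b=shot('side');s=env.get_state();print(s['tcp_pos'],s['orientation'],s['wrist_force'])
```

```text
[0.56535492 0.04399959 0.11973338] [ 5.15015219e-04  3.35297112e-03  9.99994246e-01 -1.39460419e-05] [-2.07251314  0.30993711  5.88778685]
[0.56532393 0.04398443 0.11969423] [ 4.61604101e-04  3.37136179e-03  9.99994210e-01 -2.42654006e-06] [-2.31078339 -0.02426293  6.04588516]
[0.56536273 0.04401254 0.11973747] [5.20176838e-04 3.34141604e-03 9.99994282e-01 4.65633849e-06] [-2.4250215   0.32256501  4.91685894]
```

Emit:
servo_tool([
  {"dx":0,"dy":0,"dz":0,"rx":0,"ry":0,"rz":0,"fingers":0},
  {"dx":0,"dy":0,"dz":0,"rx":0,"ry":0,"rz":0,"fingers":0},
  {"dx":0,"dy":0,"dz":0,"rx":0,"ry":0,"rz":0,"fingers":0},
  {"dx":0,"dy":0,"dz":15,"rx":0,"ry":0,"rz":0,"fingers":0},
  {"dx":0,"dy":0,"dz":40,"rx":0,"ry":0,"rz":0,"fingers":0},
  {"dx":0,"dy":0,"dz":40,"rx":0,"ry":0,"rz":0,"fingers":0},
  {"dx":5,"dy":-40,"dz":20,"rx":0,"ry":0,"rz":0,"fingers":-0.2},
  {"dx":5,"dy":-40,"dz":0,"rx":0,"ry":0,"rz":0,"fingers":-0.2},
])

```text
clock: 14.6
tcp_pos: [0.5771, -0.0362, 0.238]
orientation: [0.004, 0.002, 1.0, -0.001]
wrist_force: [0.8, -0.2, 0.4]
finger_gap: 0.0514
```

Emit:
servo_tool([
  {"dx":5,"dy":-40,"dz":0,"rx":0,"ry":0,"rz":0,"fingers":-0.2},
  {"dx":5,"dy":-40,"dz":0,"rx":0,"ry":0,"rz":0,"fingers":-0.2},
  {"dx":5,"dy":-40,"dz":0,"rx":0,"ry":0,"rz":0,"fingers":-0.2},
  {"dx":5,"dy":-40,"dz":0,"rx":0,"ry":0,"rz":0,"fingers":-0.2},
  {"dx":0,"dy":0,"dz":0,"rx":0,"ry":0,"rz":0,"fingers":-0.2},
])

```text
clock: 15.1
tcp_pos: [0.5955, -0.2011, 0.2332]
orientation: [0.0, 0.006, 1.0, -0.001]
wrist_force: [-0.6, -0.0, 0.4]
finger_gap: 0.0513
```

```bash
cat >> h.py <<'E'
def deco(r,e,c,n):
    l,t,x,y=e;im=cv2.resize(r['img'][t:y,l:x],None,fx=S,fy=S,interpolation=cv2.INTER_CUBIC);h=cv2.cvtColor(im,cv2.COLOR_RGB2HSV)
    m=(h[...,1]>65).astype(np.uint8);m=cv2.morphologyEx(m,cv2.MORPH_CLOSE,np.ones((7,7)));m=cv2.morphologyEx(m,cv2.MORPH_OPEN,np.ones((9,9)))
    nn,lab,st,_=cv2.connectedComponentsWithStats(m);m=(lab==1+np.argmax(st[1:,4])).astype(np.uint8)
    return fit([(r,m,e)],[(.040,.018,.010,.044),(.064,.048,0,.010)],c,n)
E
python3 - <<'E'
from h import *
a=shot('top');b=shot('side')
print(env.get_state()['tcp_pos'])
A=cv2.resize(a['img'][100:220,215:375],(800,600),interpolation=cv2.INTER_CUBIC)
B=cv2.resize(b['img'][160:215,245:330],(320,207),interpolation=cv2.INTER_CUBIC)
A[393:,:320]=B
cv2.imwrite('pics/t3c.png',cv2.convertScaleAbs(A,alpha=1.4)[:,:,::-1])
deco(a,[341,133,368,169],[.611,-.317,0],'d0')
e=[219,119,281,186];fit([(a,mask(a,'red',e),e)],[(.160,.128,.030,.038)],[.603,.0126,0],'tray')
for d in cut_out('deco1','top')[:3]: print(d['confidence'],d['extent'])
E
```

```text
[ 0.59480784 -0.19699193  0.23326287]Traceback (most recent call last):
  File "<stdin>", line 8, in <module>
  File "h.py", line 56, in deco
    nn,lab,st,_=cv2.connectedComponentsWithStats(m);m=(lab==1+np.argmax(st[1:,4])).astype(np.uint8)
                                                              ~~~~~~~~~^^^^^^^^^^
    return _wrapfunc(a, 'argmax', axis=axis, out=out, **kwds)
    return bound(*args, **kwds)
ValueError: attempt to get argmax of an empty sequence
```

View pics/t3c.png

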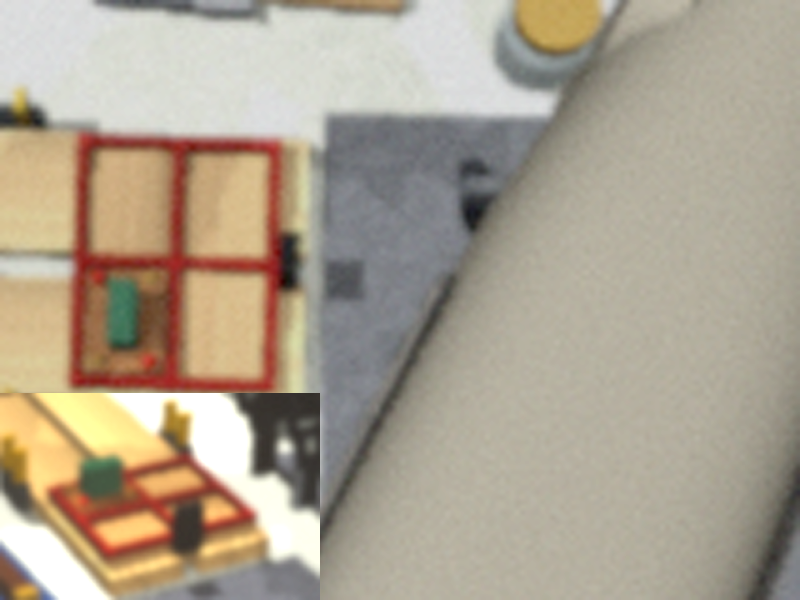

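deco1 sits flat in pocket2, at about (122,320) in the crop. d0 is hidden from the top camera by the arm, so I check it in the side camera.

Run:
```python
from h import *
b=shot('side')
for d in cut_out('deco1','side')[:3]: print(d['confidence'],np.round(d['extent'],1))
D=[(.040,.018,.010,.044),(.064,.048,0,.010)]
P=boxpts(D)+[.6112,-.3177,0]; uv=np.array([w2px(b,p) for p in P]);print(uv.min(0),uv.max(0))
deco(b,[320,228,364,268],[.611,-.317,0],'d0 side')
```

```text
0.79 [328.8 237.9 355.  258.5]
0.6 [261.8 177.5 279.8 192.1]
[327.52678321 235.72242181] [355.60760161 259.2076414 ]
d0 side [ 613.3 -318.6    3.9] err 0.104
```

Emit:
servo_tool([
  {"dx":8,"dy":-40,"dz":0,"rx":0,"ry":0,"rz":0,"fingers":-0.2},
  {"dx":8,"dy":-40,"dz":0,"rx":0,"ry":0,"rz":0,"fingers":-0.2},
  {"dx":0,"dy":-41,"dz":0,"rx":0,"ry":0,"rz":0,"fingers":-0.2},
  {"dx":0,"dy":0,"dz":-40,"rx":0,"ry":0,"rz":0,"fingers":-0.2},
  {"dx":0,"dy":0,"dz":-40,"rx":0,"ry":0,"rz":0,"fingers":-0.2},
  {"dx":0,"dy":0,"dz":0,"rx":0,"ry":0,"rz":0,"fingers":-0.2},
  {"dx":0,"dy":0,"dz":0,"rx":0,"ry":0,"rz":0,"fingers":-0.2},
])

```text
clock: 16.0
tcp_pos: [0.6109, -0.3153, 0.1538]
orientation: [-0.001, 0.002, 1.0, 0.001]
wrist_force: [0.5, -0.9, 1.4]
finger_gap: 0.0513
```

Run:
```python
from h import *
for i in range(3): b=shot('side')
s=env.get_state();print(s['tcp_pos'],s['orientation'],s['wrist_force'])
```

```text
[ 0.6126594  -0.31693417  0.15707673] [ 0.00191938  0.00274085  0.99999366 -0.00122011] [ 0.42555492 -0.68192232  0.38700376]
```

Emit:
servo_tool([
  {"dx":0,"dy":0,"dz":-35,"rx":0,"ry":0,"rz":0,"fingers":-0.2},
  {"dx":0,"dy":0,"dz":-20,"rx":0,"ry":0,"rz":0,"fingers":-0.2},
  {"dx":0,"dy":0,"dz":-10,"rx":0,"ry":0,"rz":0,"fingers":-0.2},
  {"dx":0,"dy":0,"dz":0,"rx":0,"ry":0,"rz":0,"fingers":-0.2},
  {"dx":0,"dy":0,"dz":0,"rx":0,"ry":0,"rz":0,"fingers":1},
  {"dx":0,"dy":0,"dz":0,"rx":0,"ry":0,"rz":0,"fingers":1},
  {"dx":0,"dy":0,"dz":0,"rx":0,"ry":0,"rz":0,"fingers":1},
  {"dx":0,"dy":0,"dz":0,"rx":0,"ry":0,"rz":0,"fingers":1},
])

```text
clock: 16.95
tcp_pos: [0.6121, -0.3178, 0.0909]
orientation: [0.001, 0.003, 1.0, -0.001]
wrist_force: [0.2, -0.9, 5.9]
finger_gap: 0.0174
```

Run:
```python
from h import *
for i in range(4): b=shot('side');s=env.get_state();print(s['tcp_pos'],s['wrist_force'],s['finger_gap'])
for d in cut_out('deco1','side')[:3]: print(d['confidence'],np.round(d['extent'],1))
```

```text
[ 0.61212346 -0.31777891  0.09096069] [-0.66606501 -0.63989835  5.92988756] 0.017358868138153873
[ 0.61214096 -0.31781568  0.09095189] [0.33832638 0.58988602 5.74165328] 0.01741651234705713
[ 0.61211725 -0.31779197  0.09092634] [ 0.55626802 -0.22964001  5.58030597] 0.017546007998213743
[ 0.61212878 -0.3178012   0.09094521] [-0.45402435 -0.09960421  6.02135679] 0.017253658846059432
0.79 [261.2 176.3 281.2 192.7]
0.56 [326.6 237.2 356.6 259.5]
```

Emit:
servo_tool([
  {"dx":0,"dy":0,"dz":20,"rx":0,"ry":0,"rz":0,"fingers":1},
  {"dx":0,"dy":0,"dz":40,"rx":0,"ry":0,"rz":0,"fingers":1},
  {"dx":0,"dy":20,"dz":40,"rx":0,"ry":0,"rz":0,"fingers":1},
  {"dx":3,"dy":40,"dz":20,"rx":0,"ry":0,"rz":0,"fingers":1},
  {"dx":3,"dy":40,"dz":0,"rx":0,"ry":0,"rz":0,"fingers":1},
  {"dx":3,"dy":40,"dz":0,"rx":0,"ry":0,"rz":0,"fingers":1},
  {"dx":3,"dy":40,"dz":0,"rx":0,"ry":0,"rz":0,"fingers":1},
  {"dx":3,"dy":40,"dz":0,"rx":0,"ry":0,"rz":0,"fingers":1},
])

```text
clock: 18.0
tcp_pos: [0.6258, -0.0955, 0.2091]
orientation: [0.0, 0.004, 1.0, 0.0]
wrist_force: [0.7, -0.5, -0.0]
finger_gap: 0.0175
```

Emit:
servo_tool([
  {"dx":4,"dy":40,"dz":0,"rx":0,"ry":0,"rz":0,"fingers":1},
  {"dx":4,"dy":40,"dz":0,"rx":0,"ry":0,"rz":0,"fingers":1},
  {"dx":4,"dy":40,"dz":0,"rx":0,"ry":0,"rz":0,"fingers":1},
  {"dx":2,"dy":21,"dz":0,"rx":0,"ry":0,"rz":0,"fingers":1},
  {"dx":0,"dy":0,"dz":-30,"rx":0,"ry":0,"rz":0,"fingers":1},
  {"dx":0,"dy":0,"dz":-30,"rx":0,"ry":0,"rz":0,"fingers":1},
  {"dx":0,"dy":0,"dz":0,"rx":0,"ry":0,"rz":0,"fingers":1},
  {"dx":0,"dy":0,"dz":0,"rx":0,"ry":0,"rz":0,"fingers":1},
])

```text
clock: 18.8
tcp_pos: [0.6396, 0.044, 0.1488]
orientation: [-0.001, 0.003, 1.0, 0.0]
wrist_force: [1.1, -0.0, -0.6]
finger_gap: 0.0174
```

Run:
```python
from h import *
for i in range(4): b=shot('side')
s=env.get_state();print(s['tcp_pos'],s['orientation'],s['wrist_force'])
```

```text
[0.641206   0.04358673 0.15089766] [ 1.57877041e-03  3.65107060e-03  9.99992088e-01 -3.80027696e-05] [-0.45808268  0.55097041 -1.15368426]
```

Emit:
servo_tool([
  {"dx":0,"dy":-1,"dz":-14,"rx":0,"ry":0,"rz":0,"fingers":1},
  {"dx":0,"dy":0,"dz":-6,"rx":0,"ry":0,"rz":0,"fingers":1},
  {"dx":0,"dy":0,"dz":-3,"rx":0,"ry":0,"rz":0,"fingers":1},
  {"dx":0,"dy":0,"dz":-3,"rx":0,"ry":0,"rz":0,"fingers":1},
  {"dx":0,"dy":0,"dz":-2,"rx":0,"ry":0,"rz":0,"fingers":1},
  {"dx":0,"dy":0,"dz":-1,"rx":0,"ry":0,"rz":0,"fingers":1},
  {"dx":0,"dy":0,"dz":0,"rx":0,"ry":0,"rz":0,"fingers":1},
  {"dx":0,"dy":0,"dz":0,"rx":0,"ry":0,"rz":0,"fingers":1},
])

```text
clock: 19.8
tcp_pos: [0.64, 0.043, 0.1209]
orientation: [0.0, 0.003, 1.0, -0.0]
wrist_force: [-2.2, 0.0, 5.4]
finger_gap: 0.0178
```

Run:
```python
from h import *
for i in range(4): b=shot('side')
s=env.get_state();print(s['tcp_pos'],s['orientation'],s['wrist_force'])
```

```text
[0.63999716 0.04295747 0.12094105] [ 2.00986599e-04  3.39250747e-03  9.99994223e-01 -5.92994074e-05] [-0.75616109 -0.05051449  5.35641384]
```

Emit:
servo_tool([
  {"dx":0,"dy":0,"dz":0,"rx":0,"ry":0,"rz":0,"fingers":0},
  {"dx":0,"dy":0,"dz":0,"rx":0,"ry":0,"rz":0,"fingers":0},
  {"dx":0,"dy":0,"dz":0,"rx":0,"ry":0,"rz":0,"fingers":0},
  {"dx":0,"dy":0,"dz":15,"rx":0,"ry":0,"rz":0,"fingers":0},
  {"dx":0,"dy":0,"dz":40,"rx":0,"ry":0,"rz":0,"fingers":0},
  {"dx":0,"dy":0,"dz":40,"rx":0,"ry":0,"rz":0,"fingers":0},
  {"dx":-10,"dy":-40,"dz":0,"rx":0,"ry":0,"rz":0,"fingers":1},
  {"dx":-10,"dy":-40,"dz":0,"rx":0,"ry":0,"rz":0,"fingers":1},
])

```text
clock: 20.8
tcp_pos: [0.6211, -0.0369, 0.2169]
orientation: [0.002, 0.002, 1.0, -0.0]
wrist_force: [0.0, -1.4, 0.1]
finger_gap: 0.0146
```

Emit:
servo_tool([
  {"dx":-10,"dy":-40,"dz":0,"rx":0,"ry":0,"rz":0,"fingers":1},
  {"dx":-8,"dy":-30,"dz":0,"rx":0,"ry":0,"rz":0,"fingers":1},
  {"dx":0,"dy":0,"dz":-40,"rx":0,"ry":0,"rz":0,"fingers":1},
  {"dx":0,"dy":0,"dz":-40,"rx":0,"ry":0,"rz":0,"fingers":1},
  {"dx":0,"dy":0,"dz":-15,"rx":0,"ry":0,"rz":0,"fingers":1},
  {"dx":0,"dy":0,"dz":0,"rx":0,"ry":0,"rz":0,"fingers":1},
  {"dx":0,"dy":0,"dz":0,"rx":0,"ry":0,"rz":0,"fingers":1},
])

```text
clock: 21.5
tcp_pos: [0.6022, -0.1071, 0.1201]
orientation: [-0.0, 0.003, 1.0, 0.0]
wrist_force: [-0.2, -0.6, 0.5]
finger_gap: 0.0
```

Run:
```python
from h import *
for i in range(3): a=shot('top')
b=shot('side')
s=env.get_state();print(s['tcp_pos'],s['orientation'],s['wrist_force'])
A=cv2.resize(a['img'][100:220,195:315],(400,400),interpolation=cv2.INTER_CUBIC)
B=cv2.resize(b['img'][140:220,245:325],(400,400),interpolation=cv2.INTER_CUBIC)
cv2.imwrite('pics/p2.png',cv2.convertScaleAbs(np.hstack([A,B]),alpha=1.4)[:,:,::-1])
e=[219,119,281,186];fit([(a,mask(a,'red',e),e)],[(.160,.128,.030,.038)],[.603,.0126,0],'tray')
```

```text
[ 0.60319066 -0.10719109  0.12161046] [ 1.44284524e-03  3.23647307e-03  9.99993640e-01 -4.05184469e-04] [ 0.12393454 -0.55074201  0.8732709 ]
tray [6.033e+02 1.420e+01 2.000e-01] err 0.482
```

View pics/p2.png

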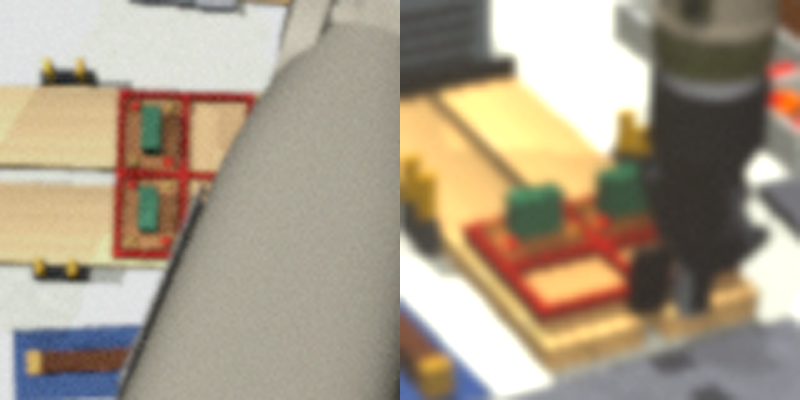

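Emit:
servo_tool([
  {"dx":0,"dy":10,"dz":-8,"rx":0,"ry":0,"rz":0,"fingers":1},
  {"dx":0,"dy":10,"dz":0,"rx":0,"ry":0,"rz":0,"fingers":1},
  {"dx":0,"dy":7,"dz":0,"rx":0,"ry":0,"rz":0,"fingers":1},
  {"dx":0,"dy":7,"dz":0,"rx":0,"ry":0,"rz":0,"fingers":1},
  {"dx":0,"dy":7,"dz":0,"rx":0,"ry":0,"rz":0,"fingers":1},
  {"dx":0,"dy":7,"dz":0,"rx":0,"ry":0,"rz":0,"fingers":1},
  {"dx":0,"dy":7,"dz":0,"rx":0,"ry":0,"rz":0,"fingers":1},
  {"dx":0,"dy":7,"dz":0,"rx":0,"ry":0,"rz":0,"fingers":1},
])

```text
clock: 22.5
tcp_pos: [0.602, -0.0447, 0.1119]
orientation: [-0.0, 0.004, 1.0, -0.0]
wrist_force: [-0.2, -3.7, -1.6]
finger_gap: 0.0002
```

Emit:
servo_tool([
  {"dx":0,"dy":10,"dz":0,"rx":0,"ry":0,"rz":0,"fingers":1},
  {"dx":0,"dy":10,"dz":0,"rx":0,"ry":0,"rz":0,"fingers":1},
  {"dx":0,"dy":10,"dz":0,"rx":0,"ry":0,"rz":0,"fingers":1},
  {"dx":0,"dy":10,"dz":0,"rx":0,"ry":0,"rz":0,"fingers":1},
  {"dx":0,"dy":10,"dz":0,"rx":0,"ry":0,"rz":0,"fingers":1},
  {"dx":0,"dy":10,"dz":0,"rx":0,"ry":0,"rz":0,"fingers":1},
  {"dx":0,"dy":5,"dz":0,"rx":0,"ry":0,"rz":0,"fingers":1},
  {"dx":0,"dy":0,"dz":0,"rx":0,"ry":0,"rz":0,"fingers":1},
])

```text
clock: 23.3
tcp_pos: [0.6021, 0.0214, 0.1121]
orientation: [0.0, 0.003, 1.0, 0.001]
wrist_force: [0.1, 0.1, -0.6]
finger_gap: -0.0002
```

Run:
```python
from h import *
a=shot('top');b=shot('side')
s=env.get_state();print(s['tcp_pos'],s['orientation'],s['wrist_force'],s['ft_torque'])
B=cv2.resize(b['img'][110:220,205:325],(650,596),interpolation=cv2.INTER_CUBIC)
cv2.imwrite('pics/p3.png',cv2.convertScaleAbs(B,alpha=1.4)[:,:,::-1])
```

```text
[0.60222352 0.02062397 0.11213108] [2.16152961e-04 3.04609120e-03 9.99995144e-01 6.21742475e-04] [0.23697858 0.19163612 0.45475834] [ 0.00499443 -0.01973479  0.05434645]
```

View pics/p3.png

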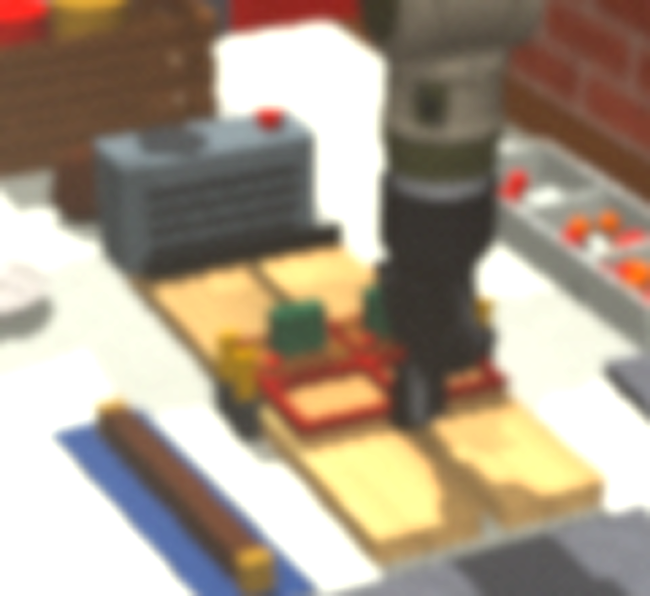

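The tray is travelling straight with both decorations seated, and the bar is still on the felt. I continue the push.

Emit:
servo_tool([
  {"dx":0,"dy":8,"dz":0,"rx":0,"ry":0,"rz":0,"fingers":1},
  {"dx":0,"dy":10,"dz":0,"rx":0,"ry":0,"rz":0,"fingers":1},
  {"dx":0,"dy":10,"dz":0,"rx":0,"ry":0,"rz":0,"fingers":1},
  {"dx":0,"dy":10,"dz":0,"rx":0,"ry":0,"rz":0,"fingers":1},
  {"dx":0,"dy":10,"dz":0,"rx":0,"ry":0,"rz":0,"fingers":1},
  {"dx":1,"dy":10,"dz":0,"rx":0,"ry":0,"rz":0,"fingers":1},
  {"dx":0,"dy":10,"dz":0,"rx":0,"ry":0,"rz":0,"fingers":1},
  {"dx":0,"dy":10,"dz":0,"rx":0,"ry":0,"rz":0,"fingers":1},
])

```text
clock: 24.2
tcp_pos: [0.6032, 0.0982, 0.1121]
orientation: [0.0, 0.004, 1.0, -0.001]
wrist_force: [0.3, -5.1, 0.3]
finger_gap: -0.0002
```

Emit:
servo_tool([
  {"dx":0,"dy":10,"dz":0,"rx":0,"ry":0,"rz":0,"fingers":1},
  {"dx":0,"dy":10,"dz":0,"rx":0,"ry":0,"rz":0,"fingers":1},
  {"dx":0,"dy":8,"dz":0,"rx":0,"ry":0,"rz":0,"fingers":1},
  {"dx":0,"dy":6,"dz":0,"rx":0,"ry":0,"rz":0,"fingers":1},
  {"dx":0,"dy":5,"dz":0,"rx":0,"ry":0,"rz":0,"fingers":1},
  {"dx":0,"dy":4,"dz":0,"rx":0,"ry":0,"rz":0,"fingers":1},
  {"dx":0,"dy":3,"dz":0,"rx":0,"ry":0,"rz":0,"fingers":1},
])

```text
clock: 24.9
tcp_pos: [0.6032, 0.144, 0.1121]
orientation: [0.0, 0.004, 1.0, -0.001]
wrist_force: [-0.5, -6.1, 1.1]
finger_gap: -0.0002
```

Emit:
servo_tool([
  {"dx":0,"dy":4,"dz":0,"rx":0,"ry":0,"rz":0,"fingers":1},
  {"dx":0,"dy":4,"dz":0,"rx":0,"ry":0,"rz":0,"fingers":1},
  {"dx":0,"dy":3,"dz":0,"rx":0,"ry":0,"rz":0,"fingers":1},
  {"dx":0,"dy":3,"dz":0,"rx":0,"ry":0,"rz":0,"fingers":1},
])

```text
clock: 25.3
tcp_pos: [0.6032, 0.1578, 0.1121]
orientation: [0.0, 0.004, 1.0, -0.001]
wrist_force: [1.4, -5.0, 1.9]
finger_gap: 0.0002
```

Emit:
servo_tool([
  {"dx":0,"dy":3,"dz":0,"rx":0,"ry":0,"rz":0,"fingers":1},
  {"dx":0,"dy":2,"dz":0,"rx":0,"ry":0,"rz":0,"fingers":1},
  {"dx":0,"dy":2,"dz":0,"rx":0,"ry":0,"rz":0,"fingers":1},
])

```text
clock: 25.6
tcp_pos: [0.6045, 0.1619, 0.1124]
orientation: [0.001, 0.005, 1.0, -0.004]
wrist_force: [3.9, -20.9, 1.5]
finger_gap: 0.0001
```

Emit:
servo_tool([
  {"dx":0,"dy":1,"dz":0,"rx":0,"ry":0,"rz":0,"fingers":1},
  {"dx":0,"dy":0,"dz":0,"rx":0,"ry":0,"rz":0,"fingers":1},
  {"dx":0,"dy":-4,"dz":0,"rx":0,"ry":0,"rz":0,"fingers":1},
  {"dx":0,"dy":-10,"dz":0,"rx":0,"ry":0,"rz":0,"fingers":1},
  {"dx":0,"dy":-15,"dz":10,"rx":0,"ry":0,"rz":0,"fingers":1},
  {"dx":0,"dy":-10,"dz":40,"rx":0,"ry":0,"rz":0,"fingers":1},
  {"dx":0,"dy":0,"dz":50,"rx":0,"ry":0,"rz":0,"fingers":0},
])

```text
clock: 26.3
tcp_pos: [0.6012, 0.1255, 0.211]
orientation: [-0.003, 0.004, 1.0, 0.0]
wrist_force: [1.1, 0.0, 1.2]
finger_gap: 0.0135
```

Emit:
servo_tool([
  {"dx":-15,"dy":-10,"dz":10,"rx":0,"ry":0,"rz":-0.14,"fingers":0},
  {"dx":-15,"dy":-10,"dz":0,"rx":0,"ry":0,"rz":-0.14,"fingers":0},
  {"dx":-15,"dy":-10,"dz":0,"rx":0,"ry":0,"rz":-0.14,"fingers":0},
  {"dx":-15,"dy":-10,"dz":0,"rx":0,"ry":0,"rz":-0.14,"fingers":0},
  {"dx":-15,"dy":-10,"dz":0,"rx":0,"ry":0,"rz":-0.14,"fingers":0},
  {"dx":-15,"dy":-10,"dz":0,"rx":0,"ry":0,"rz":-0.14,"fingers":0},
  {"dx":-15,"dy":-10,"dz":0,"rx":0,"ry":0,"rz":-0.14,"fingers":0},
  {"dx":-15,"dy":-10,"dz":0,"rx":0,"ry":0,"rz":-0.14,"fingers":0},
])

```text
clock: 27.1
tcp_pos: [0.4822, 0.0466, 0.2226]
orientation: [0.0, 0.536, 0.844, 0.001]
wrist_force: [0.3, 0.3, -0.4]
finger_gap: 0.0425
```

Run:
```python
from h import *
a=shot('top')
for i in range(3): b=shot('side')
s=env.get_state();print(s['tcp_pos'],s['orientation'],s['wrist_force'])
A=cv2.resize(a['img'][100:240,115:295],(450,350),interpolation=cv2.INTER_CUBIC)
B=cv2.resize(b['img'][110:220,205:345],(350,350),interpolation=cv2.INTER_CUBIC)
cv2.imwrite('pics/p4.png',cv2.convertScaleAbs(np.hstack([A,B]),alpha=1.4)[:,:,::-1])
e=[145,115,205,186];fit([(a,mask(a,'red',e),e)],[(.160,.128,.030,.038)],[.603,.25,0],'tray')
```

```text
[0.48325655 0.04684394 0.22267029] [4.71500558e-04 5.33214804e-01 8.45979510e-01 6.48247742e-04] [ 0.39017669 -0.17104121  0.03617   ]
tray [603.5 280.9  -8. ] err 0.236
```

View pics/p4.png

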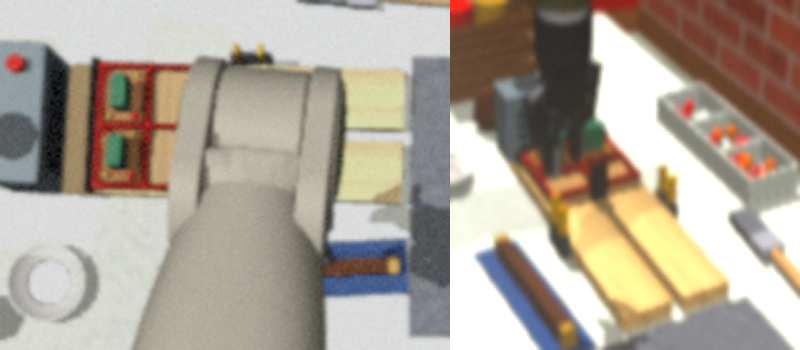

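Emit:
servo_tool([
  {"dx":-25,"dy":0,"dz":0,"rx":0,"ry":0,"rz":-0.13,"fingers":0},
  {"dx":-26,"dy":0,"dz":0,"rx":0,"ry":0,"rz":-0.13,"fingers":0},
  {"dx":0,"dy":0,"dz":-20,"rx":0,"ry":0,"rz":-0.12,"fingers":0},
  {"dx":0,"dy":0,"dz":-40,"rx":0,"ry":0,"rz":0,"fingers":0},
  {"dx":0,"dy":0,"dz":-30,"rx":0,"ry":0,"rz":0,"fingers":0},
  {"dx":0,"dy":0,"dz":-20,"rx":0,"ry":0,"rz":0,"fingers":0},
  {"dx":0,"dy":0,"dz":-20,"rx":0,"ry":0,"rz":0,"fingers":0},
  {"dx":0,"dy":0,"dz":0,"rx":0,"ry":0,"rz":0,"fingers":0},
])

```text
clock: 28.1
tcp_pos: [0.4311, 0.0474, 0.09]
orientation: [-0.002, 0.683, 0.73, -0.001]
wrist_force: [-0.5, 0.5, 0.0]
finger_gap: 0.0427
```

Run:
```python
from h import *
for i in range(4): b=shot('side')
s=env.get_state();print(s['tcp_pos'],s['orientation'],s['wrist_force'])
```

```text
[0.43328048 0.04705893 0.09298431] [7.42994527e-04 6.83768975e-01 7.29697840e-01 7.06778006e-04] [-0.55122856 -0.95114344  0.03875829]
```

Emit:
servo_tool([
  {"dx":-1,"dy":0,"dz":-10,"rx":0,"ry":0,"rz":0,"fingers":0},
  {"dx":0,"dy":0,"dz":-4,"rx":0,"ry":0,"rz":0,"fingers":0},
  {"dx":0,"dy":0,"dz":0,"rx":0,"ry":0,"rz":0,"fingers":0},
  {"dx":0,"dy":0,"dz":0,"rx":0,"ry":0,"rz":0,"fingers":1},
  {"dx":0,"dy":0,"dz":0,"rx":0,"ry":0,"rz":0,"fingers":1},
  {"dx":0,"dy":0,"dz":0,"rx":0,"ry":0,"rz":0,"fingers":1},
  {"dx":0,"dy":0,"dz":0,"rx":0,"ry":0,"rz":0,"fingers":1},
], newtons=40)

```text
clock: 29.0
tcp_pos: [0.4313, 0.0469, 0.0782]
orientation: [0.0, 0.684, 0.729, 0.0]
wrist_force: [-0.4, 0.5, 3.6]
finger_gap: 0.0187
```

Run:
```python
from h import *
for i in range(3): b=shot('side')
s=env.get_state();print(s['tcp_pos'],s['orientation'],s['wrist_force'],s['finger_gap'])
```

```text
[0.43133985 0.04695545 0.07820061] [2.73466873e-04 6.84106844e-01 7.29381726e-01 2.20754732e-04] [-0.10939778 -0.99025761  4.7438966 ] 0.01921021544694031
```

Emit:
servo_tool([
  {"dx":0,"dy":0,"dz":15,"rx":0,"ry":0,"rz":0,"fingers":1},
  {"dx":0,"dy":0,"dz":35,"rx":0,"ry":0,"rz":0,"fingers":1},
  {"dx":0,"dy":0,"dz":50,"rx":0,"ry":0,"rz":0,"fingers":1},
  {"dx":0,"dy":0,"dz":50,"rx":0,"ry":0,"rz":0.1,"fingers":1},
  {"dx":10,"dy":5,"dz":0,"rx":0,"ry":0,"rz":0.14,"fingers":1},
  {"dx":20,"dy":9,"dz":0,"rx":0,"ry":0,"rz":0.14,"fingers":1},
  {"dx":20,"dy":9,"dz":0,"rx":0,"ry":0,"rz":0.14,"fingers":1},
  {"dx":20,"dy":9,"dz":0,"rx":0,"ry":0,"rz":0.14,"fingers":1},
])

```text
clock: 29.95
tcp_pos: [0.5015, 0.0793, 0.2276]
orientation: [-0.0, 0.408, 0.913, -0.0]
wrist_force: [0.3, -0.4, -1.2]
finger_gap: 0.0193
```

Emit:
servo_tool([
  {"dx":20,"dy":9,"dz":0,"rx":0,"ry":0,"rz":0.14,"fingers":1},
  {"dx":20,"dy":9,"dz":0,"rx":0,"ry":0,"rz":0.14,"fingers":1},
  {"dx":20,"dy":9,"dz":0,"rx":0,"ry":0,"rz":0.14,"fingers":1},
  {"dx":20,"dy":10,"dz":0,"rx":0,"ry":0,"rz":0.14,"fingers":1},
  {"dx":21,"dy":10,"dz":0,"rx":0,"ry":0,"rz":0.14,"fingers":1},
  {"dx":0,"dy":0,"dz":0,"rx":0,"ry":0,"rz":0.14,"fingers":1},
  {"dx":0,"dy":0,"dz":0,"rx":0,"ry":0,"rz":0,"fingers":1},
  {"dx":0,"dy":0,"dz":0,"rx":0,"ry":0,"rz":0,"fingers":1},
])

```text
clock: 30.75
tcp_pos: [0.6015, 0.1259, 0.2271]
orientation: [-0.001, 0.005, 1.0, -0.0]
wrist_force: [-0.5, 1.1, -1.6]
finger_gap: 0.0193
```

Run:
```python
from h import *
for i in range(4): b=shot('side')
s=env.get_state();print(s['tcp_pos'],s['orientation'],s['wrist_force'],s['ft_torque'],s['finger_gap'])
```

```text
[0.60171543 0.12575802 0.22798683] [-8.12278383e-05  4.22734157e-03  9.99991061e-01  2.49527119e-05] [ 0.2370732   0.3227994  -0.80702999] [-0.00890772 -0.03081516 -0.03578616] 0.019291569633738875
```

Emit:
servo_tool([
  {"dx":1,"dy":0,"dz":-40,"rx":0,"ry":0,"rz":0,"fingers":1},
  {"dx":0,"dy":0,"dz":-34,"rx":0,"ry":0,"rz":0,"fingers":1},
  {"dx":0,"dy":0,"dz":0,"rx":0,"ry":0,"rz":0,"fingers":1},
  {"dx":0,"dy":0,"dz":0,"rx":0,"ry":0,"rz":0,"fingers":1},
])

```text
clock: 31.35
tcp_pos: [0.6026, 0.1258, 0.1541]
orientation: [-0.001, 0.004, 1.0, -0.0]
wrist_force: [-0.7, 0.4, -0.1]
finger_gap: 0.0193
```

Run:
```python
from h import *
for i in range(4): b=shot('side')
s=env.get_state();print(s['tcp_pos'],s['orientation'])
B=cv2.resize(b['img'][140:200,225:305],(800,600),interpolation=cv2.INTER_CUBIC)
cv2.imwrite('pics/b1.png',cv2.convertScaleAbs(B,alpha=1.5)[:,:,::-1])
```

```text
[0.60445399 0.12605715 0.15628857] [1.99016812e-03 3.50364735e-03 9.99991865e-01 1.82937566e-04]
```

View pics/b1.png

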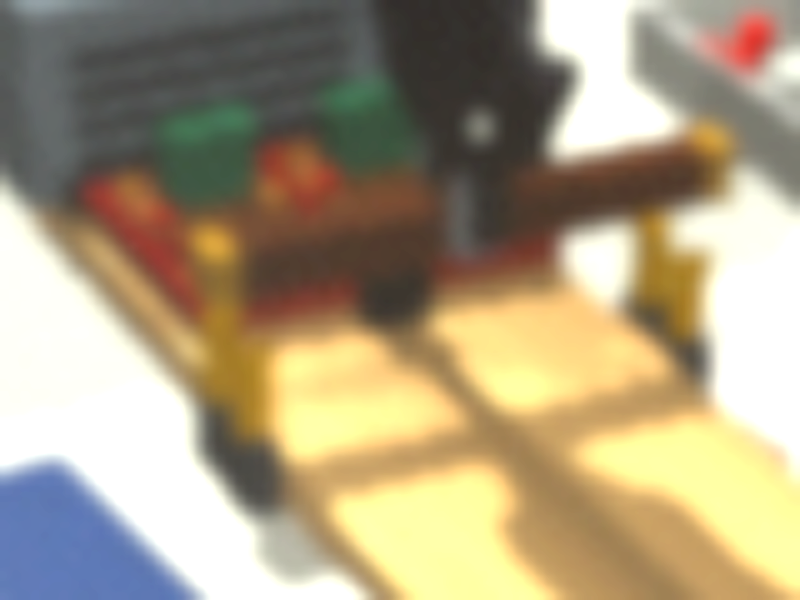

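Emit:
servo_tool([
  {"dx":-1,"dy":0,"dz":-10,"rx":0,"ry":0,"rz":0,"fingers":1},
  {"dx":0,"dy":0,"dz":-8,"rx":0,"ry":0,"rz":0,"fingers":1},
  {"dx":0,"dy":0,"dz":-6,"rx":0,"ry":0,"rz":0,"fingers":1},
  {"dx":0,"dy":0,"dz":-4,"rx":0,"ry":0,"rz":0,"fingers":1},
  {"dx":0,"dy":0,"dz":0,"rx":0,"ry":0,"rz":0,"fingers":1},
])

```text
clock: 32.05
tcp_pos: [0.6015, 0.1259, 0.1248]
orientation: [-0.001, 0.003, 1.0, -0.0]
wrist_force: [-0.0, -0.4, -0.9]
finger_gap: 0.0191
```

Emit:
servo_tool([
  {"dx":0,"dy":0,"dz":-8,"rx":0,"ry":0,"rz":0,"fingers":1},
  {"dx":0,"dy":0,"dz":-6,"rx":0,"ry":0,"rz":0,"fingers":1},
  {"dx":0,"dy":0,"dz":-3,"rx":0,"ry":0,"rz":0,"fingers":1},
  {"dx":0,"dy":0,"dz":-2,"rx":0,"ry":0,"rz":0,"fingers":1},
  {"dx":0,"dy":0,"dz":0,"rx":0,"ry":0,"rz":0,"fingers":1},
  {"dx":0,"dy":0,"dz":0,"rx":0,"ry":0,"rz":0,"fingers":1},
])

```text
clock: 32.65
tcp_pos: [0.6022, 0.126, 0.1071]
orientation: [0.0, 0.003, 1.0, 0.0]
wrist_force: [0.5, -0.0, -2.4]
finger_gap: 0.0192
```

Run:
```python
from h import *
for i in range(3): b=shot('side')
s=env.get_state();print(s['tcp_pos'],s['orientation'],s['wrist_force'])
```

```text
[0.60231206 0.12599662 0.10725058] [3.05706388e-04 3.38774797e-03 9.99994212e-01 8.10684305e-05] [ 0.40888493 -0.17778645 -1.22495221]
```

Emit:
servo_tool([
  {"dx":0,"dy":0,"dz":-2,"rx":0,"ry":0,"rz":0,"fingers":1},
  {"dx":0,"dy":0,"dz":0,"rx":0,"ry":0,"rz":0,"fingers":1},
  {"dx":0,"dy":0,"dz":0,"rx":0,"ry":0,"rz":0,"fingers":0},
  {"dx":0,"dy":0,"dz":0,"rx":0,"ry":0,"rz":0,"fingers":0},
  {"dx":0,"dy":0,"dz":0,"rx":0,"ry":0,"rz":0,"fingers":0},
  {"dx":0,"dy":0,"dz":10,"rx":0,"ry":0,"rz":0,"fingers":0},
  {"dx":0,"dy":0,"dz":30,"rx":0,"ry":0,"rz":0,"fingers":0},
  {"dx":0,"dy":0,"dz":50,"rx":0,"ry":0,"rz":0,"fingers":0},
])

```text
clock: 33.6
tcp_pos: [0.5999, 0.1258, 0.193]
orientation: [-0.004, 0.003, 1.0, -0.0]
wrist_force: [0.7, 0.8, 0.4]
finger_gap: 0.0424
```

Emit:
servo_tool([
  {"dx":-10,"dy":-40,"dz":40,"rx":0,"ry":0,"rz":0,"fingers":0},
  {"dx":-20,"dy":-45,"dz":20,"rx":0,"ry":0,"rz":0,"fingers":0},
  {"dx":-20,"dy":-45,"dz":0,"rx":0,"ry":0,"rz":0,"fingers":0},
  {"dx":-20,"dy":-45,"dz":0,"rx":0,"ry":0,"rz":0,"fingers":0},
  {"dx":-20,"dy":-45,"dz":0,"rx":0,"ry":0,"rz":0,"fingers":0},
  {"dx":-20,"dy":-45,"dz":0,"rx":0,"ry":0,"rz":0,"fingers":0},
  {"dx":0,"dy":0,"dz":0,"rx":0,"ry":0,"rz":0,"fingers":0},
  {"dx":0,"dy":0,"dz":0,"rx":0,"ry":0,"rz":0,"fingers":0},
])

```text
clock: 34.4
tcp_pos: [0.4943, -0.1323, 0.2494]
orientation: [0.001, 0.005, 1.0, 0.0]
wrist_force: [0.8, 0.6, -0.4]
finger_gap: 0.0427
```

Run:
```python
from h import *
a=shot('top');b=shot('side');print(env.get_state()['tcp_pos'])
A=cv2.resize(a['img'][85:240,80:290],(448,330),interpolation=cv2.INTER_CUBIC)
B=cv2.resize(b['img'][125:205,215:300],(350,330),interpolation=cv2.INTER_CUBIC)
cv2.imwrite('pics/f1.png',cv2.convertScaleAbs(np.hstack([A,B]),alpha=1.4)[:,:,::-1])
e=[140,115,205,186];fit([(a,mask(a,'red',e),e)],[(.160,.128,.030,.038)],[.603,.25,0],'tray')
for n in('bar','stop'):
  for d in cut_out(n,'top')[:2]:print(n,d['confidence'],np.round(d['extent'],1))
```

```text
[ 0.49494332 -0.13057675  0.24904955]
tray [603.4 255.6  -0.9] err 0.046
bar 0.92 [344.3 230.  371.5 330.5]
bar 0.66 [106.  261.6 171.1 306.6]
stop 0.76 [109.  115.6 278.2 182.5]
```

View pics/f1.png

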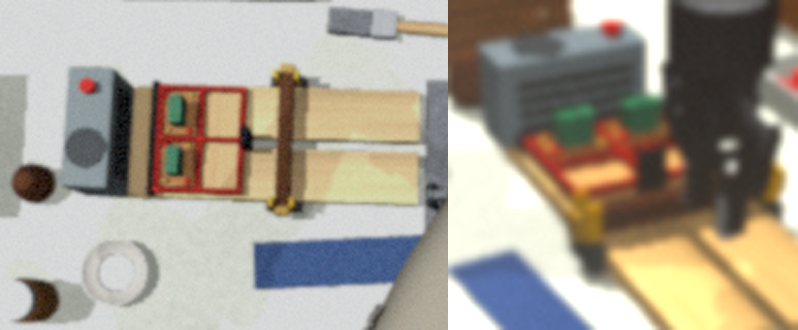

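```bash
python3 -c "
from workcell import job
print(job.hand_in())"
```

```text
the job is handed in; nothing more can be done
None
```

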